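# Scrape the packing board, nest the U-channels, weigh them down

## Robot

A 6-joint arm with a two-finger parallel gripper is mounted at the origin on the work surface. World frame = base frame: x ahead of the robot, y to its left, z up, the work surface at z = 0. Lengths are in m, angles in rad, forces in N, time in s.
With the tool pointing down it reaches from about 0.25 to 0.725 m from the base axis. Payload 9.7 kg.
Tool frame: the origin (TCP) lies at the very end of the fingers, on their centre line; the grasp point (between the pads) lies 19 mm behind it; z points along the fingers, y is the line along which they close (so a half turn about z gives the same grasp; the last joint's range is limited). The gripper opens to 85 mm and grips with 20 to 120 N. Pads are 22 mm wide; open, the fingers measure 114 mm over their backs; the gripper's body (76 mm by 85 mm) begins 54 mm behind the grasp point. The pads swing forward as they close: fully open they stand 13 mm farther back than shut.
Start: joints at [1.314, 0.087, 0.176, 1.66, 0, 1.571], TCP at [0.14, 0.532, 0.231] pointing down, gripper open.
Joint ranges: [-3.13, 3.13], [-0.85, 1.81], [-1.15, 1.24], [-2.2, 2.28], [-1.44, 1.52], [-3.14, 3.14]. Speed limits (rad/s): [2.22, 2.22, 2.57, 3.14, 3.14, 3.14].

## Interface

Orientations are given as a unit quaternion [w, x, y, z].
In Python, from station import env, viewer, order, find_in gives the robot as it stands.
- The arm moves only by the tool step_arm, never from a script. Its argument "increments" is a list of rows, each a list of 3 entries, a list of its own where there are three numbers: the finger opening in mm, from 0 to 85.4, then the shift along the tool's x, y, z in mm, then the turn, a rotation vector about the tool's x, y, z in degrees. In form: [[jaw, [x, y, z], [ax, ay, az]], ...]. A call has exactly 5 rows; each row shifts and turns the commanded pose from where the row before left it, along the tool's axes as they then stand; what a row does not reach is not made up. A row lasts 1/8 s, in which the tool goes at most 62.5 mm and 10.7 degrees, less where a joint would pass 70% of its speed; a pose out of reach is approached as far as the arm can. A call is refused whole if a number of a shift passes 62.5 or a number of a turn 10.7, either way. A call with a gripper value outside its range is refused whole. The fingers move at their own pace and stop on an object; "force" is the grip in N (left out, the last holds). Time passes only in rows, so rows that do not move let the fingers close, or fill a call up. It gives the time, the measured TCP pose, the force, the opening and the grip force at its end, in the units of the state.
- env.observe(): the state, without advancing time (a new reading comes with each control period).
- viewer.get_image(name): name is "scene" or "top" or "wrist"; returns a dict with "color" (420x560x3 uint8, red, green, blue), "fovy" (degrees; the focal length in pixels is half the picture's height over the tangent of half this angle, whatever the lens; pixels are square), "cx", "cy" (the principal point, pixels), "distortion" ([k1, k2, p1, p2, k3] as OpenCV has them; the pictures are not rectified), "R" (3x3) and "t" (3): a world point X has camera coordinates R X + t. Camera axes: x right, y down, z forward; pixel columns grow to the right and rows downward; lengths in m; the calibration is good to about 2 mm. A picture is of the moment at which its call begins. There is no depth.
- order.close_job(): hands the job in; it is judged then, once.
Trained networks look in a picture, given as the dict that the camera call returned (one of the last four; its "shot" number tells which), for a name from the list of things; names that differ only in an ending like _2 or _b are one class to them, and where a whole thing is asked for, a point or a joint stands for the part that bears it (a point fixed in the world has none). Each returns a list of dicts, best first, with "conf" (0 to 1); they miss things now and then, are a little off and sometimes report something else, mostly with a low value. They report only what shows in the picture. A call takes as long as a camera call. They do not tell look-alikes from the thing itself.
- find_in(picture, target): "centre" ([x, y, z] in m, in the coordinates of the camera as it stood for that picture, good to about 4 mm: the middle of the surface that is visible of it).
The state is a dict: "time_s": time; "q": joint angles; "qd": joint speeds; "joint_efforts": joint torques, N m; "ee_pos": TCP position; "tcp_rot": TCP orientation; "ft_force": force on the tool from outside, world axes, zero at the start; "torque": the same for the moment, N m; "finger_gap": finger opening in m; "grasp_force": force on a finger pad.
Only numpy, scipy, OpenCV 4.12 (cv2) and the standard library are available. Lean on these libraries where they do the work, as an engineer would, in place of code of your own. Each camera call takes 0.05 s, during which the arm holds its last target. There are 200 camera calls.

## Task

With the scraper block held in the gripper, not with the fingers, first push every wood offcut off the white board into the grey trough along its edge while the board holds no channels, and later stand the scraper back upright on its cork mat. Then lay the two open-up channels on the board, side by side and parallel to the red rails, evenly spaced between them, and cap the gaps with all the open-down channels that are there, so that flanges hook into the open channels or over a rail and every channel lies flat, none sticking out past the board's ends. Last, lay the blue bar flat across the middle of the nested channels from rail to rail to weigh them down, let go of everything, and leave the cup, glue bottle, sanding block and screwdriver where they are.

Things in the scene. Friction and masses are not known exactly. Their poses are not given: they have to be found in the camera images.
- cradle: fixed packing cradle: white board 140 mm (cradle x) by 230 mm (y), top 20 mm above the table; origin under the board's centre at table height, z up. Two upright red rails, 4 mm thick, 30 mm high above the board, run the board's full length along x at y = -98 and +98 mm (centres)
- bays (a point): centre of the board's top, axes as the cradle. Evenly spaced, the open-up channels lie with centres at y = -41 and +41 mm, leaving three 28 mm gaps (rail-channel, channel-channel, channel-rail); open-down channels cap gaps at y = -82, 0, +82 mm with 5 mm play each side, flange tips on the open-up channels' webs. With fewer open-down channels than gaps, any gap may stay open
- trough (a point): centre of the floor of the grey chip trough on the board's +x edge: inside it spans cradle x 70 to 144 mm and y -111 to +111 mm, floor 3 mm and outer walls 20 mm above the table, so offcuts pushed along +x off the board drop in
- mat: fixed cork mat 140 mm (x) by 80 mm (y), 3 mm thick, the scraper's place; origin at the centre of its underside, on the table
- bar: loose blue-painted bar 200 mm (x) by 36 mm (y) by 22 mm (z), 0.3 kg, lying flat on the table between robot and cradle; origin at the centre of its underside. Its place: across the channels (its x along cradle y) over the cradle's middle, on the webs of the open-down channels, 54 mm above the table
- scraper: loose scraper block 80 mm tall, 0.25 kg, standing upright: dark steel foot 36 mm (x) by 110 mm (y) by 25 mm high, above it a dark wooden grip 28 mm thick (x) by 100 mm (y), from 25 to 80 mm height. Origin at the centre of its underside, z up. The broad faces (normal x) push chips
- up1: aluminium U-channel, 120 mm long (its x), 54 mm wide (its y), 30 mm tall, walls 4 mm, 0.12 kg; lying open side up. Origin at the centre of the underside of its web (bottom), z up. It starts flat on the table; always present
- up2: aluminium U-channel, 120 mm long (its x), 54 mm wide (its y), 30 mm tall, walls 4 mm, 0.12 kg; lying open side up. Origin at the centre of the underside of its web (bottom), z up. It starts flat on the table; always present
- down1: aluminium U-channel, 120 mm long (its x), 54 mm wide (its y), 30 mm tall, walls 4 mm, 0.12 kg; lying open side down, web on top, standing on its flange tips. Origin at the centre of its underside (level with the flange tips), z up. Starts on the table; one of the three may be absent
- down2: aluminium U-channel, 120 mm long (its x), 54 mm wide (its y), 30 mm tall, walls 4 mm, 0.12 kg; lying open side down, web on top, standing on its flange tips. Origin at the centre of its underside (level with the flange tips), z up. Starts on the table; one of the three may be absent
- down3: aluminium U-channel, 120 mm long (its x), 54 mm wide (its y), 30 mm tall, walls 4 mm, 0.12 kg; lying open side down, web on top, standing on its flange tips. Origin at the centre of its underside (level with the flange tips), z up. Starts on the table; one of the three may be absent
- chip1: dark hardwood offcut 30 by 22 by 12 mm (x, y, z), 11 g, loose on the board; origin at the centre of its underside. 2 to 4 of the four are present
- chip2: dark hardwood offcut 30 by 22 by 12 mm (x, y, z), 11 g, loose on the board; origin at the centre of its underside. 2 to 4 of the four are present
- chip3: dark hardwood offcut 30 by 22 by 12 mm (x, y, z), 11 g, loose on the board; origin at the centre of its underside. 2 to 4 of the four are present
- chip4: dark hardwood offcut 30 by 22 by 12 mm (x, y, z), 11 g, loose on the board; origin at the centre of its underside. 2 to 4 of the four are present
- cup: paper cup, 72 mm across, 90 mm tall, bystander; origin at its foot
- glue: glue bottle, 56 mm across, 150 mm tall, bystander; origin at its foot
- sander: cork sanding block 70 x 40 x 26 mm, bystander near the robot; origin at centre of its underside
- screwdriver: screwdriver lying on the table, bystander; its x runs along it
Not all that is in view belongs to the job. What is shaped like the chip3 but orange or pink is not meant. What is shaped like the down2 but purple is not meant.

How it is judged:
By the outcome, as a careful person would: the job done as asked, in the order asked, and still so for the second after the job is handed in, with the robot touching nothing.
Of down1, down2, down3 only 2 to 3 are there at a start; the rules pass over those that are not, and their reading is None.
Of chip1, chip2, chip3, chip4 only 2 to 4 are there at a start; the rules pass over those that are not, and their reading is None.
At some moment in a run one of up1, up2, down1, down2, down3 may be knocked a few centimetres aside while the robot is not near it.
Once in a run the grip may slacken for a moment while it holds something.
It also fails if it takes over 210 s, if anything falls off the work surface, if the arm or the gripper's body presses on something with over 40 N, if the wrist force passes 120 N, or if a joint passes its speed limit or range.

## Working session

There is one attempt and no reset: what is moved stays moved. The work goes in short steps, Python scripts to look and compute and a tool call to move; the robot and the scene stay as the last step left them, time stands still between calls to the robot, and variables do not carry over. Pictures are saved under pics/ and viewed, at most 14 in all, crops included, and the job is handed in when it is done.

Besides the shell and the picture viewer there is one more tool, called as a command line: name --argument value ..., lists and objects as JSON in quotes. step_arm: Moves the arm, as the interface text tells. Its arguments: {"type":"object","properties":{"increments":{"type":"array","items":{"type":"array"}},"force":{"type":"number"}},"required":["increments"]}

```bash
ls; mkdir -p pics
cat > h.py <<'E'
import numpy as np, cv2
from station import env, viewer, order, find_in
from scipy.spatial.transform import Rotation as Rn
def K(p):
    f=p["color"].shape[0]/2/np.tan(np.radians(p["fovy"])/2)
    return np.array([[f,0,p["cx"]],[0,f,p["cy"]],[0,0,1.]])
def w(p,uv,z):
    n=cv2.undistortPoints(np.array(uv,float).reshape(-1,1,2),K(p),np.array(p["distortion"],float)).reshape(-1,2)
    R=np.array(p["R"]);t=np.array(p["t"]);c=-R.T@t
    d=np.c_[n,np.ones(len(n))]@R
    return c+d*((z-c[2])/d[:,2])[:,None]
def px(p,X):
    X=np.array(X,float).reshape(-1,3)
    return cv2.projectPoints(X,cv2.Rodrigues(np.array(p["R"]))[0],np.array(p["t"],float),K(p),np.array(p["distortion"],float))[0].reshape(-1,2)
def save(p,n): cv2.imwrite("pics/"+n,p["color"][:,:,::-1])
def tw(p,c): return np.array(p["R"]).T@(np.array(c)-np.array(p["t"]))
E
python3 - <<'E'
from h import *
P=[]
for n in("scene","top"):
    p=viewer.get_image(n);save(p,n+"0.png")
    print(n,p["fovy"],np.round(-np.array(p["R"]).T@p["t"],3))
    P.append(p)
for p in P:
  print()
  for t in "cradle mat bar scraper up1 down1 chip1 cup glue sander screwdriver".split():
    print(t,[(np.round(tw(p,d["centre"]),3).tolist(),round(d["conf"],2)) for d in find_in(p,t)])
s=env.observe();print(s)
E
```

```text
pics
scene 50.029705383357346 [ 1.106 -0.485  0.661]
top 44.22966305923488 [0.304 0.02  1.138]

cradle [([0.633, 0.012, 0.02], 0.9)]
mat [([0.638, 0.269, 0.004], 0.69)]
bar [([0.432, -0.023, 0.022], 0.71)]
scraper [([0.64, 0.284, 0.05], 0.6)]
up1 [([0.465, 0.363, 0.021], 0.95), ([0.476, -0.218, 0.005], 0.95), ([0.594, 0.031, 0.034], 0.44)]
down1 [([0.757, -0.216, 0.029], 0.83), ([0.48, 0.203, 0.027], 0.73), ([0.621, -0.317, 0.033], 0.63), ([0.478, -0.344, 0.032], 0.55)]
chip1 [([0.577, -0.197, 0.01], 0.68), ([0.644, 0.192, 0.015], 0.65), ([0.594, 0.032, 0.033], 0.61), ([0.576, 0.078, 0.032], 0.61), ([0.638, 0.268, 0.002], 0.25)]
cup [([0.787, 0.076, 0.064], 0.84)]
glue [([0.792, -0.092, 0.083], 0.94)]
sander [([0.34, -0.218, 0.021], 0.67)]
screwdriver [([0.324, 0.232, 0.018], 0.95), ([0.466, 0.364, 0.022], 0.37)]

cradle [([0.617, 0.019, 0.021], 0.79)]
mat [([0.599, 0.278, 0.005], 0.96)]
bar [([0.421, -0.014, 0.027], 0.62)]
scraper [([0.617, 0.287, 0.074], 0.75)]
up1 [([0.458, 0.356, 0.008], 0.78), ([0.461, -0.229, 0.003], 0.76), ([0.563, 0.085, 0.031], 0.7), ([0.606, -0.305, 0.03], 
[... 429 characters left out ...]
me_s': 1.2, 'q': array([1.31397959e+00, 8.69032916e-02, 1.75919561e-01, 1.65980258e+00,
       1.12038923e-05, 1.57080853e+00]), 'qd': array([ 6.29066821e-04,  1.11617422e-03,  3.44522268e-04, -1.97713038e-05,
       -8.90404629e-04, -5.27704179e-04]), 'joint_efforts': array([ 1.43189700e-03, -5.20094562e+01,  4.64871991e+01,  1.64691737e-03,
        1.61834578e-05,  2.15064361e-06]), 'ee_pos': array([0.13969934, 0.53196569, 0.23129241]), 'tcp_rot': array([-4.91455262e-06,  1.28061833e-01,  9.91766186e-01,  5.68413061e-06]), 'ft_force': array([0.13181568, 0.4708819 , 0.1234683 ]), 'torque': array([-0.02147299,  0.01091738,  0.02508609]), 'grasp_force': 0.0, 'finger_gap': 0.08504873725012405}
```

View pics/top0.png

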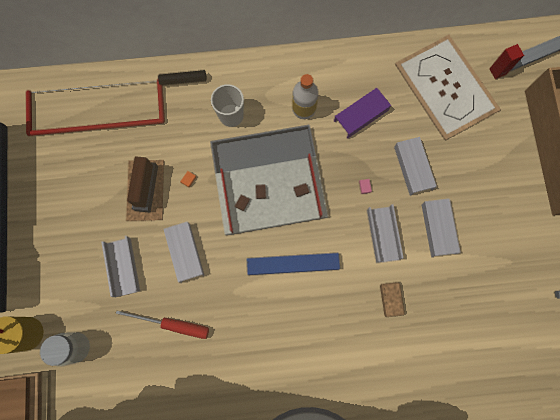

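View pics/scene0.png

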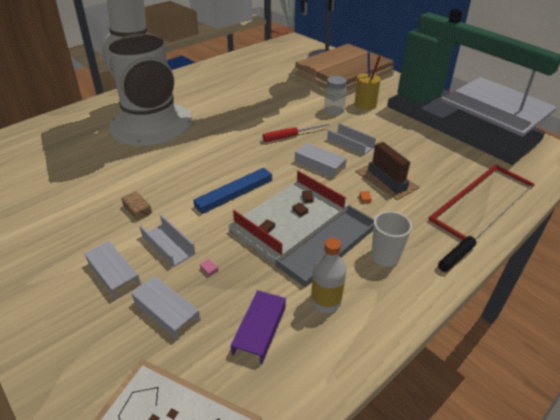

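```bash
cat >> h.py <<'E'
def ortho(p,z,x0,x1,y0,y1,s):
    # image right=-y, up=+x, s px per m
    W=int((y1-y0)*s);H=int((x1-x0)*s)
    u,v=np.meshgrid(np.arange(W),np.arange(H))
    X=np.c_[(x1-v/s).ravel(),(y1-u/s).ravel(),np.full(W*H,z)]
    m=px(p,X).astype(np.float32).reshape(H,W,2)
    im=cv2.remap(p["color"],m[...,0],m[...,1],cv2.INTER_CUBIC)
    for g in np.arange(np.ceil(x0*20)/20,x1,.05):
        r=int((x1-g)*s);im[r,::8]=(255,255,0);cv2.putText(im,"%.2f"%g,(0,r-2),0,.35,(255,0,0))
    for g in np.arange(np.ceil(y0*20)/20,y1,.05):
        c=int((y1-g)*s);im[::8,c]=(255,255,0);cv2.putText(im,"%.2f"%g,(c+2,10),0,.35,(255,0,0))
    return im
E
python3 - <<'E'
from h import *
p=viewer.get_image("top")
a=ortho(p,.03,.38,.74,0.0,.4,2000);b=ortho(p,.03,.38,.74,-.4,0,2000)
cv2.imwrite("pics/oL.png",a[:600,:,::-1]);cv2.imwrite("pics/oR.png",b[:600,:,::-1])
a=ortho(p,.03,.38,.68,.13,.4,2000)
np.save("p.npy",p,allow_pickle=True)
cv2.imwrite("pics/oL.png",ortho(p,.03,.38,.74,.1,.42,1650)[:600,:,::-1])
cv2.imwrite("pics/oR.png",ortho(p,.03,.38,.74,-.41,-.1,1650)[:600,:,::-1])
cv2.imwrite("pics/oC.png",ortho(p,.05,.38,.74,-.15,.2,1650)[:600,:,::-1])
E
```

```text
Traceback (most recent call last):
  File "h.py", line 27, in ortho
    c=int((y1-g)*s);im[::8,c]=(255,255,0);cv2.putText(im,"%.2f"%g,(c+2,10),0,.35,(255,0,0))
                    ~~^^^^^^^
IndexError: index 800 is out of bounds for axis 1 with size 800
```

```bash
sed -i 's/im\[r,::8\]/im[min(r,H-1),::8]/;s/im\[::8,c\]/im[::8,min(c,W-1)]/' h.py
python3 - <<'E'
from h import *
p=viewer.get_image("top")
for n,z,y0,y1 in(("oL",.03,.1,.42),("oR",.03,-.41,-.1),("oC",.05,-.15,.2)):
    cv2.imwrite(f"pics/{n}.png",ortho(p,z,.38,.74,y0,y1,1650)[:600,:,::-1])
E
```

```text
(no output)
```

View pics/oL.png

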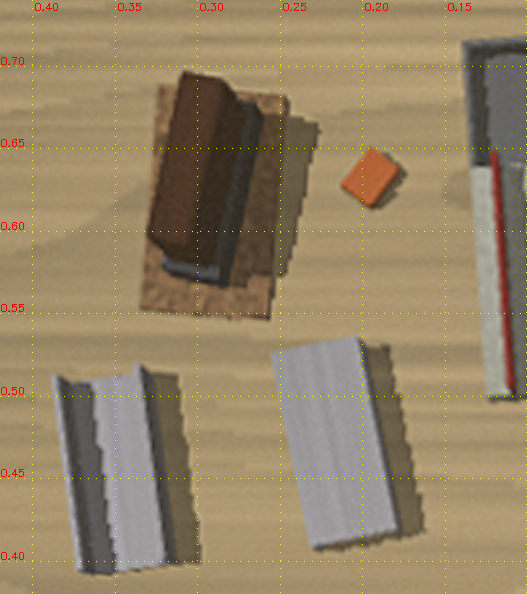

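View pics/oC.png

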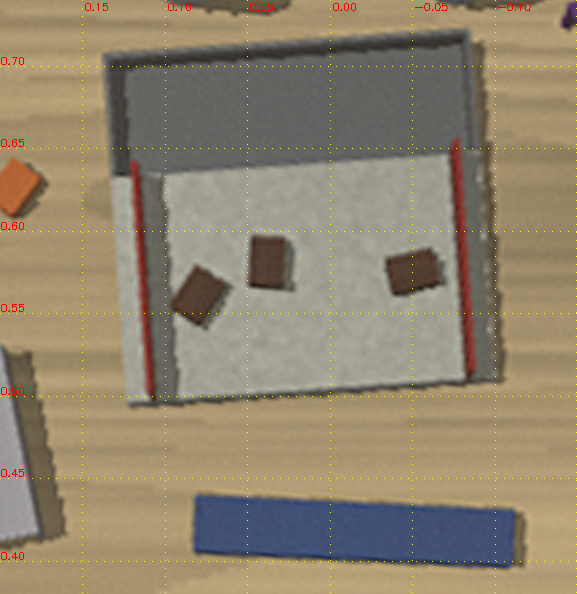

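View pics/oR.png

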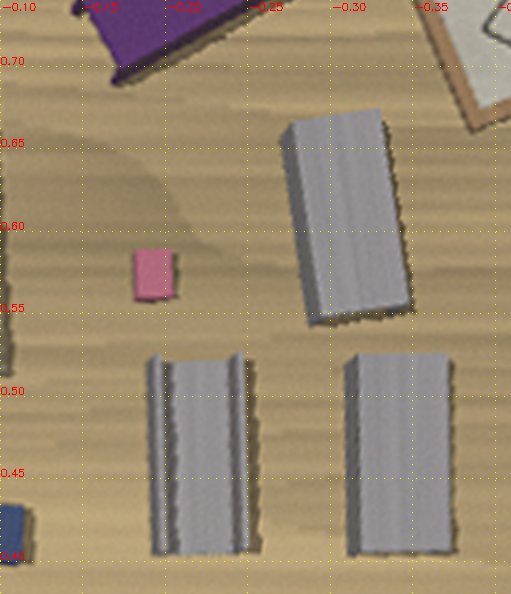

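```bash
cat > g.py <<'E'
from h import *
def conv(p,uv,zo,zt,y1,x1=.74,s=1650):
    uv=np.array(uv,float);X=np.c_[x1-uv[:,1]/s,y1-uv[:,0]/s,np.full(len(uv),zo)]
    return w(p,px(p,X),zt)
E
python3 - <<'E'
from g import *
p=viewer.get_image("top")
def show(n,X,e):
    d=X[0]-X[3]+X[1]-X[2]; c=X.mean(0); l=X[0]-X[1]+X[3]-X[2]
    print(n,c.round(4),"yaw updir",np.degrees(np.arctan2(d[1],d[0])).round(1),"leftdir-90",np.degrees(np.arctan2(-l[0],l[1])).round(1),"len",(np.linalg.norm(d)/2).round(3),(np.linalg.norm(l)/2).round(3))
show("scr",conv(p,[(183,72),(237,88),(200,262),(148,238)],.03,.08,.42),0)
show("mat",conv(p,[(157,85),(288,97),(270,320),(140,308)],.03,.003,.42),0)
show("bar",conv(p,[(195,494),(516,511),(511,567),(193,553)],.05,.022,.2),0)
print(conv(p,[(200,296),(270,262),(415,272)],.05,.032,.2).round(4))
E
```

```text
scr [0.6248 0.2908 0.08  ] yaw updir -12.0 leftdir-90 -20.7 len 0.101 0.033
mat [0.6249 0.2971 0.003 ] yaw updir -4.5 leftdir-90 -5.3 len 0.139 0.081
bar [ 0.421  -0.0153  0.022 ] yaw updir -3.5 leftdir-90 -2.8 len 0.036 0.199
[[ 0.5648  0.0798  0.032 ]
 [ 0.5858  0.0366  0.032 ]
 [ 0.5796 -0.0527  0.032 ]]
```

```bash
cat > plan.py <<'E'
import sys,json
from h import *
def cur():
    s=env.observe();q=s["tcp_rot"];M=Rn.from_quat([q[1],q[2],q[3],q[0]]).as_matrix()
    return s,np.array(s["ee_pos"])*1000,np.degrees(np.arctan2(M[1,1],M[0,1]))
def plan(wps,v=45,va=9.5):
    """wps: (jaw,x,y,z mm,yaw deg[,dwell rows, v])"""
    s,P,a=cur();print("at",P.round(1),round(a,1),"gap",round(s["finger_gap"]*1e3,1),"gf",round(s["grasp_force"],1),"t",round(s["time_s"],1),"q6",round(s["q"][5],2))
    rows=[]
    for wp in wps:
        j,T,b=wp[0],np.array(wp[1:4],float),wp[4]
        if T[0] is None: pass
        dw=wp[5] if len(wp)>5 else 0; vv=wp[6] if len(wp)>6 else v
        da=b-a
        n=max(1,int(np.ceil(np.linalg.norm(T-P)/vv)),int(np.ceil(abs(da)/va)))
        P0=P.copy();a0=a
        for i in range(1,n+1):
            g=P0+(T-P0)*i/n;ga=a0+(b-a0)*i/n
            r=np.radians(a);y=np.array([np.cos(r),np.sin(r),0]);z=np.array([0,0,-1.]);x=np.cross(y,z)
            d=g-P;sh=np.round([d@x,d@y,d@z],0);tz=round(-(ga-a),0 if abs(ga-a)>3 else 1)
            rows.append([j,[int(k) for k in sh],[0,0,tz]])
            P=P+sh[0]*x+sh[1]*y+sh[2]*z;a=a-tz
        rows+=[[j,[0,0,0],[0,0,0]]]*dw
    while len(rows)%5: rows.append([rows[-1][0],[0,0,0],[0,0,0]])
    for i in range(0,len(rows),5): print(json.dumps(rows[i:i+5]))
    print("end",P.round(1),round(a,1))
E
python3 - <<'E'
from plan import *
plan([(70,622,291,160,78),(70,622,291,46,78,0,30)])
E
```

```text
at [139.7 532.  231.3] 75.3 gap 85.6 gf 0.0 t 1.4 q6 1.57
[[70, [-41, -9, 5], [0, 0, -0.2]], [70, [-40, -8, 6], [0, 0, -0.2]], [70, [-41, -9, 5], [0, 0, -0.2]], [70, [-40, -9, 6], [0, 0, -0.2]], [70, [-41, -9, 5], [0, 0, -0.2]]]
[[70, [-40, -9, 6], [0, 0, -0.3]], [70, [-40, -10, 5], [0, 0, -0.2]], [70, [-41, -9, 6], [0, 0, -0.2]], [70, [-40, -10, 5], [0, 0, -0.2]], [70, [-40, -10, 6], [0, 0, -0.2]]]
[[70, [-41, -10, 5], [0, 0, -0.2]], [70, [-40, -10, 6], [0, 0, -0.2]], [70, [-40, -10, 5], [0, 0, -0.2]], [70, [0, 0, 29], [0, 0, -0.0]], [70, [0, 0, 28], [0, 0, -0.0]]]
[[70, [0, 0, 29], [0, 0, -0.0]], [70, [0, 0, 28], [0, 0, -0.0]], [70, [0, 0, 0], [0, 0, 0]], [70, [0, 0, 0], [0, 0, 0]], [70, [0, 0, 0], [0, 0, 0]]]
end [621.9 291.1  46.3] 78.0
```

step_arm --increments '[[70,[-41,-9,5],[0,0,-0.2]],[70,[-40,-8,6],[0,0,-0.2]],[70,[-41,-9,5],[0,0,-0.2]],[70,[-40,-9,6],[0,0,-0.2]],[70,[-41,-9,5],[0,0,-0.2]]]'

```text
time_s: 1.98
ee_pos: [0.3266, 0.4384, 0.2042]
tcp_rot: [0.0, 0.119, 0.993, 0.0]
ft_force: [0.7, 1.1, -0.4]
finger_gap: 0.0698
grasp_force: 0.0
```

step_arm --increments '[[70,[-40,-9,6],[0,0,-0.3]],[70,[-40,-10,5],[0,0,-0.2]],[70,[-41,-9,6],[0,0,-0.2]],[70,[-40,-10,5],[0,0,-0.2]],[70,[-40,-10,6],[0,0,-0.2]]]'

```text
time_s: 2.6
ee_pos: [0.5114, 0.3457, 0.1762]
tcp_rot: [0.0, 0.11, 0.994, 0.0]
ft_force: [0.1, -0.5, -0.5]
finger_gap: 0.0701
grasp_force: 0.0
```

step_arm --increments '[[70,[-41,-10,5],[0,0,-0.2]],[70,[-40,-10,6],[0,0,-0.2]],[70,[-40,-10,5],[0,0,-0.2]],[70,[0,0,0],[0,0,0]],[70,[0,0,0],[0,0,0]]]'

```text
time_s: 3.22
ee_pos: [0.6216, 0.2912, 0.1601]
tcp_rot: [-0.0, 0.105, 0.994, -0.0]
ft_force: [-0.8, 1.2, 0.7]
finger_gap: 0.0698
grasp_force: 0.0
```

Run:
```python
from plan import *
p=viewer.get_image("wrist");save(p,"w1.png")
print(p["fovy"],np.round(-np.array(p["R"]).T@p["t"],3))
for t in("scraper","mat"):print(t,[(np.round(tw(p,d["centre"]),3).tolist(),round(d["conf"],2)) for d in find_in(p,t)])
plan([(70,622,291,46,78,0,30)])
```

```text
62.79129095751723 [0.543 0.308 0.303]
scraper [([0.61, 0.294, 0.081], 0.89)]
mat [([0.605, 0.309, 0.005], 0.71)]
at [621.2 291.8 160.9] 78.0 gap 69.9 gf 0.0 t 3.4 q6 0.65
[[70, [0, 0, 29], [0, 0, 0.0]], [70, [0, 0, 28], [0, 0, 0.0]], [70, [-1, 0, 29], [0, 0, 0.0]], [70, [0, -1, 29], [0, 0, 0.0]], [70, [0, 0, 0], [0, 0, 0]]]
end [622.  290.6  45.9] 78.0
```

View pics/w1.png

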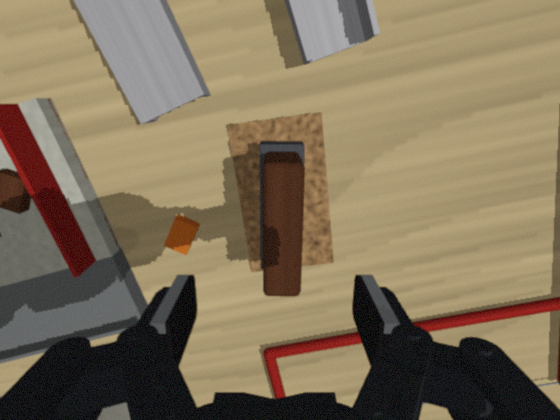

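Run:
```python
from plan import *
p=viewer.get_image("wrist")
X=w(p,[(265,153),(303,155),(300,294),(264,293)],.083);print(X.round(4),X.mean(0).round(4));d=X[2]+X[3]-X[0]-X[1];print(np.degrees(np.arctan2(d[1],d[0])))
X=w(p,[(228,125),(321,113),(333,262),(251,271)],.003);print(X.round(4),X.mean(0).round(4))
```

```text
[[0.5722 0.2962 0.083 ]
 [0.5785 0.3196 0.083 ]
 [0.6777 0.2992 0.083 ]
 [0.6714 0.2736 0.083 ]] [0.6249 0.2972 0.083 ]
-12.23407078255349
[[0.5537 0.2662 0.003 ]
 [0.5604 0.3448 0.003 ]
 [0.6989 0.3335 0.003 ]
 [0.6919 0.2539 0.003 ]] [0.6262 0.2996 0.003 ]
```

Run:
```python
from plan import *
plan([(70,625,295,46,78,1,30),(20,625,295,46,78,5)])
```

```text
at [621.3 291.8 160.9] 78.0 gap 69.9 gf 0.0 t 3.4 q6 0.65
[[70, [-1, 1, 29], [0, 0, 0.0]], [70, [0, 1, 28], [0, 0, 0.0]], [70, [-1, 1, 29], [0, 0, 0.0]], [70, [-1, 1, 29], [0, 0, 0.0]], [70, [0, 0, 0], [0, 0, 0]]]
[[20, [0, 0, 0], [0, 0, 0.0]], [20, [0, 0, 0], [0, 0, 0]], [20, [0, 0, 0], [0, 0, 0]], [20, [0, 0, 0], [0, 0, 0]], [20, [0, 0, 0], [0, 0, 0]]]
[[20, [0, 0, 0], [0, 0, 0]], [20, [0, 0, 0], [0, 0, 0]], [20, [0, 0, 0], [0, 0, 0]], [20, [0, 0, 0], [0, 0, 0]], [20, [0, 0, 0], [0, 0, 0]]]
end [625.  295.1  45.9] 78.0
```

step_arm --increments '[[70,[-1,1,29],[0,0,0]],[70,[0,1,28],[0,0,0]],[70,[-1,1,29],[0,0,0]],[70,[-1,1,29],[0,0,0]],[70,[0,0,0],[0,0,0]]]'

```text
time_s: 4.05
ee_pos: [0.6239, 0.2943, 0.0432]
tcp_rot: [-0.002, 0.104, 0.995, -0.001]
ft_force: [0.1, 0.4, 0.1]
finger_gap: 0.07
grasp_force: 0.0
```

step_arm --increments '[[10,[0,0,0],[0,0,0]],[10,[0,0,0],[0,0,0]],[10,[0,0,0],[0,0,0]],[10,[0,0,0],[0,0,0]],[10,[0,0,0],[0,0,0]]]' --force 80

```text
time_s: 4.68
ee_pos: [0.6264, 0.2948, 0.0472]
tcp_rot: [0.001, 0.105, 0.995, 0.001]
ft_force: [-0.5, 0.5, 6.9]
finger_gap: 0.0271
grasp_force: 79.3
```

Run:
```python
from plan import *
C=np.array([577,16.4]);r=np.radians(3.9);R=np.array([[np.cos(r),-np.sin(r)],[np.sin(r),np.cos(r)]])
A=C+R@[-95,38];print(A)
plan([(10,625,295,140,78,0,30),(10,A[0],A[1],150,3.9)])
```

```text
[479.63541247  47.85054998]
at [626.4 294.8  47.2] 78.0 gap 27.1 gf 79.3 t 4.7 q6 0.65
[[10, [0, 0, -23], [0, 0, -0.0]], [10, [1, 0, -23], [0, 0, -0.0]], [10, [0, 0, -24], [0, 0, -0.0]], [10, [0, 0, -23], [0, 0, -0.0]], [10, [11, -34, -1], [0, 0, 9.0]]]
[[10, [6, -35, -1], [0, 0, 10.0]], [10, [0, -36, -2], [0, 0, 9.0]], [10, [-6, -36, -1], [0, 0, 9.0]], [10, [-11, -34, -1], [0, 0, 9.0]], [10, [-17, -32, -1], [0, 0, 10.0]]]
[[10, [-22, -28, -2], [0, 0, 9.0]], [10, [-26, -25, -1], [0, 0, 9.0]], [10, [0, 0, 0], [0, 0, 0]], [10, [0, 0, 0], [0, 0, 0]], [10, [0, 0, 0], [0, 0, 0]]]
end [479.5  47.4 150.2] 4.0
```

```bash
cat >> plan.py <<'E'
CR=[577.,16.4,3.9]
def cr(x,y):
    r=np.radians(CR[2]);return CR[0]+np.cos(r)*x-np.sin(r)*y,CR[1]+np.sin(r)*x+np.cos(r)*y
E
python3 - <<'E'
from plan import *
plan([(10,625,295,140,78,0,30),(10,*cr(-50,37),130,3.9),(10,*cr(-50,37),100,3.9,1,20)])
E
```

```text
at [626.4 294.8  47.2] 78.0 gap 27.1 gf 79.3 t 4.7 q6 0.65
[[10, [0, 0, -23], [0, 0, -0.0]], [10, [1, 0, -23], [0, 0, -0.0]], [10, [0, 0, -24], [0, 0, -0.0]], [10, [0, 0, -23], [0, 0, -0.0]], [10, [6, -33, 1], [0, 0, 9.0]]]
[[10, [1, -33, 2], [0, 0, 10.0]], [10, [-5, -32, 1], [0, 0, 9.0]], [10, [-10, -32, 1], [0, 0, 9.0]], [10, [-15, -30, 1], [0, 0, 9.0]], [10, [-19, -26, 2], [0, 0, 10.0]]]
[[10, [-24, -24, 1], [0, 0, 9.0]], [10, [-27, -19, 1], [0, 0, 9.0]], [10, [0, 0, 15], [0, 0, 0.0]], [10, [0, 0, 15], [0, 0, 0.1]], [10, [0, 0, 0], [0, 0, 0]]]
end [524.3  49.9 100.2] 3.9
```

step_arm --increments '[[10,[0,0,-23],[0,0,0]],[10,[1,0,-23],[0,0,0]],[10,[0,0,-24],[0,0,0]],[10,[0,0,-23],[0,0,0]],[10,[6,-33,1],[0,0,9]]]'

```text
time_s: 5.3
ee_pos: [0.6129, 0.2649, 0.139]
tcp_rot: [0.001, 0.183, 0.983, 0.001]
ft_force: [-0.6, -0.5, -3.2]
finger_gap: 0.0273
grasp_force: 79.9
```

step_arm --increments '[[10,[1,-33,2],[0,0,10]],[10,[-5,-32,1],[0,0,9]],[10,[-10,-32,1],[0,0,9]],[10,[-15,-30,1],[0,0,9]],[10,[-19,-26,2],[0,0,10]]]'

```text
time_s: 5.92
ee_pos: [0.5487, 0.1102, 0.1304]
tcp_rot: [0.0, 0.562, 0.827, 0.0]
ft_force: [0.6, -0.1, -2.7]
finger_gap: 0.0271
grasp_force: 79.8
```

step_arm --increments '[[10,[-24,-24,1],[0,0,9]],[10,[-27,-19,1],[0,0,9]],[10,[0,0,15],[0,0,0]],[10,[0,0,15],[0,0,0]],[10,[0,0,0],[0,0,0]]]'

```text
time_s: 6.55
ee_pos: [0.5227, 0.05, 0.0964]
tcp_rot: [-0.001, 0.682, 0.732, -0.001]
ft_force: [-1.1, 0.3, -3.0]
finger_gap: 0.0271
grasp_force: 79.7
```

Run:
```python
from plan import *
p=viewer.get_image("wrist");save(p,"w2.png")
q=viewer.get_image("top");save(q,"t2.png")
print([(np.round(tw(p,d["centre"]),3).tolist(),round(d["conf"],2)) for d in find_in(p,"chip1")])
plan([(10,*cr(-50,37),67,3.9,1,20),(10,*cr(62,37),67,3.9,1,14),(10,*cr(62,37),110,3.9,1,25)])
```

```text
[([0.567, 0.082, 0.034], 0.97), ([0.588, 0.045, 0.03], 0.92), ([0.638, 0.189, 0.011], 0.78)]
at [523.8  50.   98.4] 4.1 gap 26.7 gf 79.7 t 6.7 q6 1.6
[[10, [0, 0, 16], [0, 0, 0.1]], [10, [0, 1, 15], [0, 0, 0.1]], [10, [0, 0, 0], [0, 0, 0]], [10, [0, 14, 0], [0, 0, -0.0]], [10, [0, 14, 0], [0, 0, -0.0]]]
[[10, [0, 14, 0], [0, 0, -0.0]], [10, [0, 14, 0], [0, 0, -0.0]], [10, [0, 14, 0], [0, 0, -0.0]], [10, [0, 14, 0], [0, 0, -0.0]], [10, [0, 14, 0], [0, 0, -0.0]]]
[[10, [0, 14, 0], [0, 0, -0.0]], [10, [0, 0, 0], [0, 0, 0]], [10, [0, 0, -21], [0, 0, -0.0]], [10, [0, 0, -22], [0, 0, -0.0]], [10, [0, 0, 0], [0, 0, 0]]]
end [636.5  57.6 110.4] 3.9
```

View pics/w2.png

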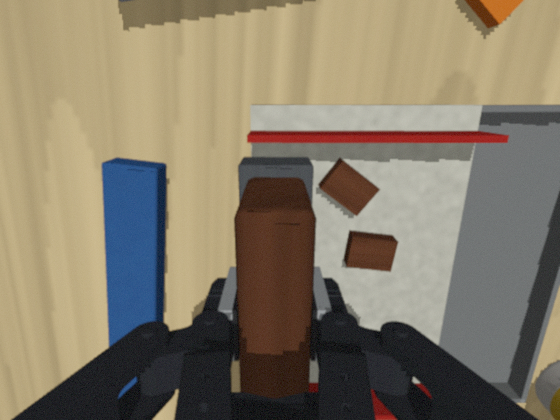

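step_arm --increments '[[10,[0,0,16],[0,0,0]],[10,[0,0,16],[0,0,0]],[10,[0,0,0],[0,0,0]],[10,[0,14,0],[0,0,0]],[10,[0,14,0],[0,0,0]]]'

```text
time_s: 7.32
ee_pos: [0.5527, 0.0515, 0.0664]
tcp_rot: [0.0, 0.682, 0.731, 0.0]
ft_force: [0.4, -0.4, -2.6]
finger_gap: 0.0271
grasp_force: 81.2
```

step_arm --increments '[[10,[0,14,0],[0,0,0]],[10,[0,14,0],[0,0,0]],[10,[0,14,0],[0,0,0]],[10,[0,14,0],[0,0,0]],[10,[0,14,0],[0,0,0]]]'

```text
time_s: 7.95
ee_pos: [0.6224, 0.0563, 0.066]
tcp_rot: [-0.0, 0.682, 0.731, -0.0]
ft_force: [0.2, 0.2, -3.4]
finger_gap: 0.0273
grasp_force: 81.2
```

step_arm --increments '[[10,[0,14,0],[0,0,0]],[10,[0,0,0],[0,0,0]],[10,[0,0,-21],[0,0,0]],[10,[0,0,-22],[0,0,0]],[10,[0,0,0],[0,0,0]]]'

```text
time_s: 8.57
ee_pos: [0.6361, 0.0573, 0.111]
tcp_rot: [0.001, 0.682, 0.731, 0.001]
ft_force: [0.7, -0.4, -2.6]
finger_gap: 0.0272
grasp_force: 81.5
```

Run:
```python
from plan import *
plan([(10,*cr(-50,-37),110,3.9,0,40),(10,*cr(-50,-37),66,3.9,1,20),(10,*cr(62,-37),66,3.9,1,14),(10,*cr(62,-37),110,3.9,1,25)])
```

```text
at [636.1  57.3 111. ] 4.0 gap 27.2 gf 81.5 t 8.6 q6 1.59
[[10, [-18, -28, 0], [0, 0, 0.0]], [10, [-19, -28, 1], [0, 0, 0.0]], [10, [-18, -28, 0], [0, 0, 0.1]], [10, [-19, -28, 0], [0, 0, -0.0]], [10, [0, 0, 15], [0, 0, -0.0]]]
[[10, [0, 0, 14], [0, 0, -0.0]], [10, [0, 0, 15], [0, 0, -0.0]], [10, [0, 0, 0], [0, 0, 0]], [10, [0, 12, 0], [0, 0, -0.0]], [10, [0, 13, 0], [0, 0, -0.0]]]
[[10, [0, 12, 0], [0, 0, -0.0]], [10, [0, 13, 0], [0, 0, -0.0]], [10, [0, 12, 0], [0, 0, -0.0]], [10, [0, 13, 0], [0, 0, -0.0]], [10, [0, 12, 0], [0, 0, -0.0]]]
[[10, [0, 13, 0], [0, 0, -0.0]], [10, [0, 12, 0], [0, 0, -0.0]], [10, [0, 0, 0], [0, 0, 0]], [10, [0, 0, -22], [0, 0, -0.0]], [10, [0, 0, -22], [0, 0, -0.0]]]
[[10, [0, 0, 0], [0, 0, 0]], [10, [0, 0, 0], [0, 0, 0]], [10, [0, 0, 0], [0, 0, 0]], [10, [0, 0, 0], [0, 0, 0]], [10, [0, 0, 0], [0, 0, 0]]]
end [641.3 -16.7 110. ] 3.9
```

step_arm --increments '[[10,[-18,-28,0],[0,0,0]],[10,[-19,-28,1],[0,0,0]],[10,[-18,-28,0],[0,0,0]],[10,[-19,-28,0],[0,0,0]],[10,[0,0,15],[0,0,0]]]'

```text
time_s: 9.2
ee_pos: [0.5276, -0.0254, 0.0932]
tcp_rot: [0.0, 0.683, 0.731, 0.0]
ft_force: [0.5, 0.8, 5.9]
finger_gap: 0.0272
grasp_force: 82.6
```

step_arm --increments '[[10,[0,0,14],[0,0,0]],[10,[0,0,15],[0,0,0]],[10,[0,0,0],[0,0,0]],[10,[0,12,0],[0,0,0]],[10,[0,13,0],[0,0,0]]]'

```text
time_s: 9.82
ee_pos: [0.5523, -0.0206, 0.0701]
tcp_rot: [-0.001, 0.682, 0.732, 0.001]
ft_force: [-33.0, 8.5, 60.6]
finger_gap: 0.0267
grasp_force: 93.6
```

step_arm --increments '[[10,[0,12,0],[0,0,0]],[10,[0,13,0],[0,0,0]],[10,[0,12,0],[0,0,0]],[10,[0,13,0],[0,0,0]],[10,[0,12,0],[0,0,0]]]'

```text
time_s: 10.45
ee_pos: [0.6145, -0.0167, 0.0702]
tcp_rot: [-0.0, 0.682, 0.732, 0.001]
ft_force: [-30.8, 6.9, 54.4]
finger_gap: 0.027
grasp_force: 92.8
```

step_arm --increments '[[10,[0,13,0],[0,0,0]],[10,[0,12,0],[0,0,0]],[10,[0,0,0],[0,0,0]],[10,[0,0,-22],[0,0,0]],[10,[0,0,-22],[0,0,0]]]'

```text
time_s: 11.08
ee_pos: [0.6403, -0.0159, 0.107]
tcp_rot: [-0.001, 0.682, 0.731, -0.0]
ft_force: [1.1, -0.8, -2.0]
finger_gap: 0.027
grasp_force: 85.0
```

Run:
```python
from plan import *
q=viewer.get_image("top");s=viewer.get_image("scene")
a=ortho(q,.02,.46,.74,-.15,.2,1650);b=cv2.resize(s["color"][150:310,200:430],None,fx=2,fy=2)
c=np.zeros((a.shape[0],800,3),np.uint8);c[:,:a.shape[1]]=a; 
cv2.imwrite("pics/t3.png",a[:,:,::-1]);
cv2.imwrite("pics/s3.png",b[:,:,::-1])
for p in(q,s):print([(np.round(tw(p,d["centre"]),3).tolist(),round(d["conf"],2)) for d in find_in(p,"chip1")])
plan([(10,*cr(40,-20),140,3.9,0,40),(10,625,293,140,78)])
```

```text
[([0.635, 0.195, 0.01], 0.57), ([0.58, -0.193, 0.015], 0.51)]
[([0.581, -0.198, 0.011], 0.69), ([0.588, -0.055, 0.032], 0.67), ([0.67, 0.091, 0.015], 0.63), ([0.671, 0.04, 0.013], 0.47)]
at [640.5 -16.2 106.7] 4.0 gap 27.3 gf 85.2 t 11.3 q6 1.48
[[10, [8, -11, -17], [0, 0, 0.1]], [10, [9, -10, -16], [0, 0, 0.0]], [10, [37, 3, 0], [0, 0, -9.0]], [10, [35, 9, 0], [0, 0, -10.0]], [10, [34, 15, 0], [0, 0, -9.0]]]
[[10, [30, 20, 0], [0, 0, -9.0]], [10, [27, 25, 0], [0, 0, -9.0]], [10, [23, 29, 0], [0, 0, -10.0]], [10, [18, 32, 0], [0, 0, -9.0]], [10, [13, 35, 0], [0, 0, -9.0]]]
end [624.7 293.6 139.7] 77.9
```

View pics/t3.png

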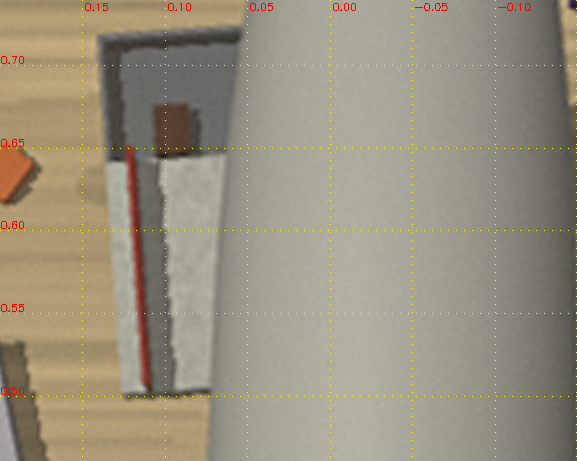

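Run:
```python
from h import *
p=viewer.get_image("wrist");s=viewer.get_image("scene")
b=cv2.resize(s["color"][140:320,190:430],None,fx=1.6,fy=1.6,interpolation=cv2.INTER_CUBIC);a=cv2.resize(p["color"],(392,294))
im=np.zeros((300,800,3),np.uint8);im[:288,:384]=b;im[:294,400:792]=a
cv2.imwrite("pics/m4.png",im[:,:,::-1])
```

```text
(no output)
```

View pics/m4.png

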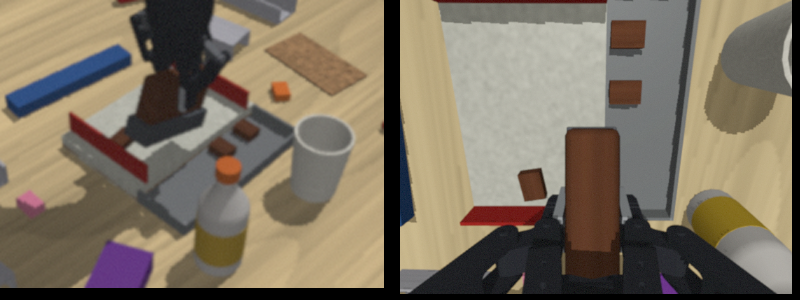

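Run:
```python
from plan import *
plan([(10,*cr(40,-20),130,3.9,0,40),(10,*cr(-45,-5),130,3.9,2)])
```

```text
at [639.9 -16.4 106.1] 4.0 gap 27.3 gf 85.2 t 11.4 q6 1.48
[[10, [17, -20, -24], [0, 0, 0.1]], [10, [7, -43, 0], [0, 0, -0.0]], [10, [8, -42, 0], [0, 0, -0.0]], [10, [0, 0, 0], [0, 0, 0]], [10, [0, 0, 0], [0, 0, 0]]]
end [532.9   8.4 130.1] 3.9
```

step_arm --increments '[[10,[17,-20,-45],[0,0,0]],[10,[7,-33,-45],[0,0,0]],[10,[8,-42,0],[0,0,0]],[10,[0,-10,0],[0,0,0]],[10,[0,0,0],[0,0,0]]]'

```text
time_s: 12.0
ee_pos: [0.5333, 0.008, 0.1976]
tcp_rot: [-0.0, 0.682, 0.731, -0.0]
ft_force: [1.0, -0.3, -2.6]
finger_gap: 0.0271
grasp_force: 84.9
```

step_arm --increments '[[10,[0,0,0],[0,0,0]],[10,[0,0,0],[0,0,0]],[10,[0,0,0],[0,0,0]],[10,[0,0,0],[0,0,0]],[10,[0,0,0],[0,0,0]]]'

```text
time_s: 12.62
ee_pos: [0.5336, 0.008, 0.1983]
tcp_rot: [0.0, 0.682, 0.731, 0.0]
ft_force: [-0.1, 0.4, -2.2]
finger_gap: 0.027
grasp_force: 84.9
```

Run:
```python
from plan import *
p=viewer.get_image("wrist");save(p,"w5.png")
import pickle;pickle.dump({k:p[k] for k in p},open("w5.pkl","wb"))
print([(np.round(tw(p,d["centre"]),3).tolist(),round(d["conf"],2)) for d in find_in(p,"chip1")])
print(cur()[1:])
```

```text
[([0.669, 0.049, 0.014], 0.73), ([0.584, -0.046, 0.031], 0.71), ([0.661, 0.098, 0.019], 0.59)]
(array([533.51700729,   8.04548727, 198.31479329]), np.float64(3.985769142556917))
```

View pics/w5.png

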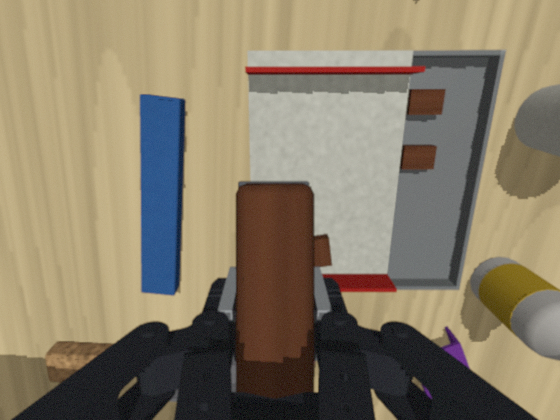

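Run:
```python
from plan import *
import pickle;p=pickle.load(open("w5.pkl","rb"))
from scipy.optimize import least_squares
M=np.array([(-70,98,50),(70,98,50),(70,-100,50),(70,-96,20),(-70,115,20),(70,115,20),(144,111,20)],float)
U=np.array([(246,70),(424,69),(396,291),(388,275),(249,51),(413,51),(502,51)],float)
def f(v):
    r=np.radians(v[2]);X=np.c_[v[0]+np.cos(r)*M[:,0]-np.sin(r)*M[:,1],v[1]+np.sin(r)*M[:,0]+np.cos(r)*M[:,1],M[:,2]]/1e3
    return (px(p,X)-U).ravel()
s=least_squares(f,[577,16.4,3.9],loss="soft_l1");print(s.x,s.fun.reshape(-1,2).round(1))
print("chip",w(p,[(322,251)],.03))
# scraper top corners
print(w(p,[(238,190),(312,190)],.2),-np.array(p["R"]).T@p["t"])
```

```text
[581.36530641  17.12818836   4.17542228] [[-0.4 -0.2]
 [ 1.5 -0. ]
 [ 1.2  1.2]
 [-0.1 -1.4]
 [-1.2 -0. ]
 [ 0.5 -0.8]
 [-1.2  3.7]]
chip [[ 0.5851304  -0.04845022  0.03      ]]
[[0.51560934 0.05214623 0.2       ]
 [0.54671811 0.0543352  0.2       ]] [0.52840157 0.08901836 0.34091746]
```

```bash
sed -i 's/^CR=.*/CR=[580.,17.,4.1]/' plan.py
python3 - <<'E'
from plan import *
plan([(10,*cr(-47,-5),90,4.1,1,36),(10,*cr(-47,-5),65,4.1,2,10)])
E
```

```text
at [533.5   8.  198.3] 4.0 gap 26.9 gf 84.9 t 12.7 q6 1.52
[[10, [0, 0, 27], [0, 0, -0.0]], [10, [0, 0, 27], [0, 0, -0.1]], [10, [0, 0, 27], [0, 0, 0.0]], [10, [1, 0, 27], [0, 0, -0.0]], [10, [0, 0, 0], [0, 0, 0]]]
[[10, [0, 0, 8], [0, 0, -0.0]], [10, [0, 0, 9], [0, 0, -0.0]], [10, [0, 0, 8], [0, 0, -0.0]], [10, [0, 0, 0], [0, 0, 0]], [10, [0, 0, 0], [0, 0, 0]]]
end [533.4   9.   65.3] 4.1
```

step_arm --increments '[[10,[0,0,27],[0,0,0]],[10,[0,0,27],[0,0,0]],[10,[0,0,27],[0,0,0]],[10,[1,0,27],[0,0,0]],[10,[0,0,0],[0,0,0]]]'

```text
time_s: 13.35
ee_pos: [0.5321, 0.0091, 0.0884]
tcp_rot: [-0.001, 0.682, 0.731, -0.001]
ft_force: [-0.5, 0.6, -3.0]
finger_gap: 0.0272
grasp_force: 84.7
```

step_arm --increments '[[10,[0,0,7],[0,0,0]],[10,[0,0,7],[0,0,0]],[10,[0,0,6],[0,0,0]],[10,[0,0,2],[0,0,0]],[10,[0,0,0],[0,0,0]]]' --force 25

```text
time_s: 13.98
ee_pos: [0.5338, 0.0088, 0.0703]
tcp_rot: [0.001, 0.682, 0.731, 0.001]
ft_force: [-5.4, -2.2, 11.5]
finger_gap: 0.027
grasp_force: 86.8
```

Run:
```python
from plan import *
p=viewer.get_image("wrist");save(p,"w6.png")
plan([(10,*cr(-47,-5),65,4.1,2,10)])
```

```text
at [533.9   8.8  70.3] 4.0 gap 27.6 gf 86.8 t 14.0 q6 1.52
[[10, [0, 0, 5], [0, 0, -0.1]], [10, [0, 0, 0], [0, 0, 0]], [10, [0, 0, 0], [0, 0, 0]], [10, [0, 0, 0], [0, 0, 0]], [10, [0, 0, 0], [0, 0, 0]]]
end [533.9   8.8  65.3] 4.1
```

View pics/w6.png

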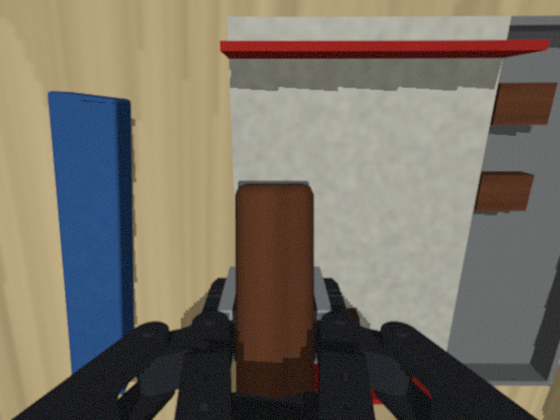

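step_arm --increments '[[45,[0,0,0],[0,0,0]],[45,[0,0,0],[0,0,0]],[45,[0,0,0],[0,0,0]],[45,[0,0,4],[0,0,0]],[45,[0,0,3],[0,0,0]]]'

```text
time_s: 14.65
ee_pos: [0.5333, 0.0091, 0.0608]
tcp_rot: [-0.0, 0.682, 0.731, -0.0]
ft_force: [0.4, 0.5, 0.3]
finger_gap: 0.045
grasp_force: 0.0
```

step_arm --increments '[[10,[0,0,0],[0,0,0]],[10,[0,0,0],[0,0,0]],[10,[0,0,0],[0,0,0]],[10,[0,0,0],[0,0,0]],[10,[0,0,0],[0,0,0]]]' --force 110

```text
time_s: 15.28
ee_pos: [0.5333, 0.0091, 0.0612]
tcp_rot: [-0.0, 0.682, 0.731, -0.0]
ft_force: [-0.2, 0.2, -2.0]
finger_gap: 0.0267
grasp_force: 108.0
```

Run:
```python
from plan import *
s,P,a=cur();print(s["ft_force"])
p=viewer.get_image("wrist");q=viewer.get_image("top");c=viewer.get_image("scene")
cc=c["color"];b=cv2.resize(cc[150:310,190:400],None,fx=1.9,fy=1.9,interpolation=cv2.INTER_CUBIC);d=cv2.resize(p["color"],(392,294))
im=np.zeros((304,800,3),np.uint8);im[:304,:399]=b;im[:294,405:797]=d;cv2.imwrite("pics/m7.png",im[:,:,::-1])
plan([(10,P[0],P[1],P[2]+2,4.1),(10,*cr(-46,-33),P[2]+2,4.1,0,15),(10,*cr(64,-33),P[2]+2,4.1,1,14),(10,*cr(64,-33),120,4.1,1,25)])
```

```text
[-0.19606812  0.15764763 -1.98202694]
at [533.3   9.1  61.2] 4.0 gap 27.1 gf 108.1 t 15.4 q6 1.52
[[10, [0, 0, -2], [0, 0, -0.1]], [10, [-14, 1, 0], [0, 0, -0.0]], [10, [-14, 0, 0], [0, 0, -0.0]], [10, [0, 14, 0], [0, 0, -0.0]], [10, [0, 14, 0], [0, 0, -0.0]]]
[[10, [0, 13, 0], [0, 0, -0.0]], [10, [0, 14, 0], [0, 0, -0.0]], [10, [0, 14, 0], [0, 0, -0.0]], [10, [0, 14, 0], [0, 0, -0.0]], [10, [0, 13, 0], [0, 0, -0.0]]]
[[10, [0, 14, 0], [0, 0, -0.0]], [10, [0, 0, 0], [0, 0, 0]], [10, [0, 0, -19], [0, 0, -0.0]], [10, [0, 0, -19], [0, 0, -0.0]], [10, [0, 0, -19], [0, 0, -0.0]]]
[[10, [0, 0, 0], [0, 0, 0]], [10, [0, 0, 0], [0, 0, 0]], [10, [0, 0, 0], [0, 0, 0]], [10, [0, 0, 0], [0, 0, 0]], [10, [0, 0, 0], [0, 0, 0]]]
end [646.  -10.9 120.2] 4.1
```

View pics/m7.png

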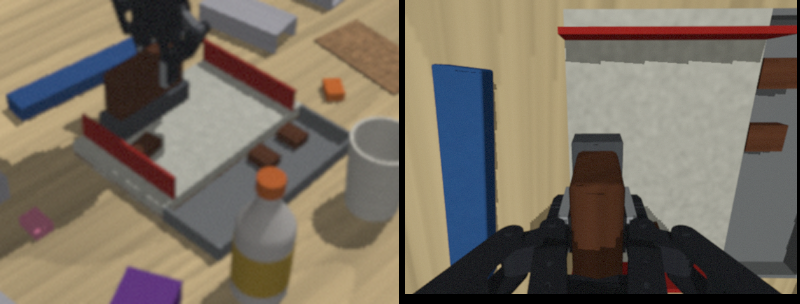

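step_arm --increments '[[10,[0,0,-2],[0,0,0]],[10,[-14,1,0],[0,0,0]],[10,[-14,0,0],[0,0,0]],[10,[0,8,0],[0,0,0]],[10,[0,0,0],[0,0,0]]]'

```text
time_s: 16.05
ee_pos: [0.5408, -0.0131, 0.0653]
tcp_rot: [-0.007, 0.681, 0.732, 0.002]
ft_force: [-25.9, 37.8, 28.5]
finger_gap: 0.0269
grasp_force: 113.0
```

Run:
```python
from plan import *
p=viewer.get_image("wrist")
im=p["color"].astype(int)
# foot far edge: column 275 profile
print(im[170:260:4,275].tolist())
X=w(p,[(275,192)],.047);print(X)
s=env.observe();print(s["ft_force"],s["ee_pos"])
```

```text
[[164, 164, 152], [164, 165, 153], [94, 96, 91], [53, 55, 56], [52, 54, 55], [50, 51, 54], [68, 71, 70], [66, 67, 73], [60, 66, 67], [51, 31, 24], [61, 37, 21], [58, 32, 19], [58, 34, 9], [61, 37, 24], [61, 34, 21], [58, 31, 25], [60, 33, 24], [62, 38, 29], [53, 30, 7], [53, 30, 18], [55, 25, 13], [56, 35, 21], [75, 47, 35]]
[[0.53873824 0.02606195 0.047     ]]
[-26.60153214  37.30852025  28.66252455] [ 0.54082592 -0.01312466  0.06534693]
```

step_arm --increments '[[10,[7,0,0],[0,0,0]],[10,[7,0,0],[0,0,0]],[10,[1,0,0],[0,0,0]],[10,[0,0,0],[0,0,0]],[10,[0,0,0],[0,0,0]]]'

```text
time_s: 16.73
ee_pos: [0.5441, -0.0043, 0.0641]
tcp_rot: [0.001, 0.682, 0.731, 0.0]
ft_force: [-0.8, -3.4, 6.5]
finger_gap: 0.0268
grasp_force: 109.4
```

```bash
cat >> plan.py <<'E'
def foot():
    p=viewer.get_image("wrist");g=p["color"][:,275].astype(int).sum(1)
    print("col275",g[150:260:3].tolist());return p
E
python3 - <<'E'
from plan import *
p=foot();s,P,a=cur();print(s["ft_force"],s["torque"])
for r,z in((178,.02),(194,.045)):print(w(p,[(275,r)],z))
plan([(10,*cr(64,-18),P[2],4.1,1,14),(10,*cr(64,-18),120,4.1,1,25)])
E
```

```text
col275 [479, 486, 488, 484, 477, 462, 454, 457, 476, 486, 162, 150, 160, 160, 191, 205, 209, 205, 208, 103, 124, 125, 121, 131, 101, 94, 82, 109, 119, 92, 107, 101, 104, 110, 126, 117, 137]
[-0.62493735 -2.67668749  6.49130785] [-1.29816334  0.06225082 -0.01670405]
[[0.54224794 0.03605864 0.02      ]]
[[0.54232995 0.03363646 0.045     ]]
at [544.1  -4.2  64.1] 3.9 gap 26.5 gf 109.4 t 16.8 q6 1.49
[[10, [0, 13, 0], [0, 0, -0.0]], [10, [0, 12, 0], [0, 0, -0.0]], [10, [0, 13, 0], [0, 0, -0.1]], [10, [0, 13, 0], [0, 0, 0.0]], [10, [1, 12, 0], [0, 0, 0.0]]]
[[10, [0, 13, 0], [0, 0, -0.0]], [10, [0, 13, 0], [0, 0, -0.0]], [10, [0, 12, 0], [0, 0, -0.1]], [10, [0, 0, 0], [0, 0, 0]], [10, [0, 0, -19], [0, 0, 0.0]]]
[[10, [0, 0, -18], [0, 0, 0.0]], [10, [0, 0, -19], [0, 0, 0.0]], [10, [0, 0, 0], [0, 0, 0]], [10, [0, 0, 0], [0, 0, 0]], [10, [0, 0, 0], [0, 0, 0]]]
end [644.8   3.8 120.1] 4.1
```

step_arm --increments '[[45,[0,0,0],[0,0,0]],[45,[0,0,0],[0,0,0]],[45,[0,0,0],[0,0,0]],[45,[-8,0,1],[0,0,0]],[45,[-8,0,1],[0,0,0]]]'

```text
time_s: 17.4
ee_pos: [0.5444, -0.0198, 0.0612]
tcp_rot: [-0.0, 0.682, 0.731, -0.0]
ft_force: [-0.3, -0.5, -0.0]
finger_gap: 0.0449
grasp_force: 0.0
```

step_arm --increments '[[45,[0,0,1],[0,0,0]],[10,[0,0,0],[0,0,0]],[10,[0,0,0],[0,0,0]],[10,[0,0,0],[0,0,0]],[10,[0,0,0],[0,0,0]]]'

```text
time_s: 18.02
ee_pos: [0.5445, -0.0193, 0.0604]
tcp_rot: [0.0, 0.682, 0.731, -0.0]
ft_force: [0.9, -1.6, 1.1]
finger_gap: 0.0267
grasp_force: 108.5
```

Run:
```python
from plan import *
p=foot();s,P,a=cur();print(s["ft_force"],s["torque"])
g=p["color"][:,275].astype(int).sum(1)
for r,z in((146,.02),(150,.02),(160,.045)):print(w(p,[(275,r)],z))
plan([(10,*cr(-30,-33),P[2]+1,4.1,0,14),(10,*cr(66,-33),P[2]+1,4.1,1,14),(10,*cr(66,-33),120,4.1,1,25)])
```

```text
col275 [233, 140, 157, 231, 214, 213, 224, 115, 77, 110, 128, 93, 100, 116, 99, 105, 125, 150, 162, 158, 156, 159, 139, 146, 125, 111, 153, 155, 142, 155, 142, 148, 149, 146, 166, 150, 150]
[ 0.36028985 -1.53428258  0.28666439] [-0.28963229 -0.07606306  0.02892803]
[[0.54123894 0.03895848 0.02      ]]
[[0.54138647 0.03688096 0.02      ]]
[[0.54142165 0.0357329  0.045     ]]
at [544.5 -19.3  60.4] 4.0 gap 26.8 gf 108.5 t 18.1 q6 1.47
[[10, [1, 8, -1], [0, 0, -0.1]], [10, [0, 14, 0], [0, 0, -0.0]], [10, [0, 13, 0], [0, 0, -0.0]], [10, [0, 14, 0], [0, 0, -0.0]], [10, [0, 14, 0], [0, 0, -0.0]]]
[[10, [0, 14, 0], [0, 0, -0.0]], [10, [0, 13, 0], [0, 0, -0.0]], [10, [0, 14, 0], [0, 0, -0.0]], [10, [0, 0, 0], [0, 0, 0]], [10, [0, 0, -20], [0, 0, -0.0]]]
[[10, [0, 0, -19], [0, 0, -0.0]], [10, [0, 0, -20], [0, 0, -0.0]], [10, [0, 0, 0], [0, 0, 0]], [10, [0, 0, 0], [0, 0, 0]], [10, [0, 0, 0], [0, 0, 0]]]
end [648.1 -10.9 120.4] 4.1
```

step_arm --increments '[[10,[1,8,-1],[0,0,0]],[10,[0,14,0],[0,0,0]],[10,[0,13,0],[0,0,0]],[10,[0,14,0],[0,0,0]],[10,[0,14,0],[0,0,0]]]'

```text
time_s: 18.7
ee_pos: [0.6082, -0.0137, 0.061]
tcp_rot: [-0.0, 0.682, 0.731, -0.0]
ft_force: [-0.2, 0.7, -3.1]
finger_gap: 0.0265
grasp_force: 108.5
```

step_arm --increments '[[10,[0,14,0],[0,0,0]],[10,[0,13,0],[0,0,0]],[10,[0,14,0],[0,0,0]],[10,[0,0,0],[0,0,0]],[10,[0,0,-20],[0,0,0]]]'

```text
time_s: 19.32
ee_pos: [0.6469, -0.011, 0.0799]
tcp_rot: [-0.002, 0.682, 0.731, -0.001]
ft_force: [-0.6, 0.8, -3.4]
finger_gap: 0.0266
grasp_force: 108.7
```

step_arm --increments '[[10,[0,0,-25],[0,0,0]],[10,[0,0,-25],[0,0,0]],[10,[0,0,-10],[0,0,0]],[10,[0,0,0],[0,0,0]],[10,[0,0,0],[0,0,0]]]'

```text
time_s: 19.95
ee_pos: [0.6476, -0.011, 0.1403]
tcp_rot: [-0.001, 0.682, 0.731, -0.0]
ft_force: [0.4, 0.6, -3.0]
finger_gap: 0.0271
grasp_force: 108.7
```

Run:
```python
from plan import *
p=viewer.get_image("wrist");c=viewer.get_image("scene")
for q in(p,c):print([(np.round(tw(q,d["centre"]),3).tolist(),round(d["conf"],2)) for d in find_in(q,"chip1")])
b=cv2.resize(c["color"][150:310,190:400],None,fx=1.9,fy=1.9,interpolation=cv2.INTER_CUBIC);d=cv2.resize(p["color"],(392,294))
im=np.zeros((304,800,3),np.uint8);im[:304,:399]=b;im[:294,405:797]=d;cv2.imwrite("pics/m8.png",im[:,:,::-1])
plan([(10,625,295,145,78),(10,625,295,60,78,0,28),(10,625,295,46,78,1,7)])
```

```text
[([0.67, 0.047, 0.014], 0.62), ([0.665, 0.096, 0.018], 0.59)]
[([0.67, 0.039, 0.015], 0.68), ([0.58, -0.198, 0.012], 0.66), ([0.313, 0.198, 0.021], 0.57), ([0.688, -0.051, 0.023], 0.47), ([0.672, 0.091, 0.015], 0.42)]
at [647.7 -11.  140.4] 4.0 gap 26.9 gf 108.7 t 20.1 q6 1.48
[[10, [38, 0, -1], [0, 0, -9.0]], [10, [38, 6, 0], [0, 0, -10.0]], [10, [37, 12, -1], [0, 0, -9.0]], [10, [34, 18, 0], [0, 0, -9.0]], [10, [30, 23, -1], [0, 0, -9.0]]]
[[10, [27, 27, 0], [0, 0, -10.0]], [10, [22, 32, -1], [0, 0, -9.0]], [10, [16, 35, -1], [0, 0, -9.0]], [10, [0, 0, 21], [0, 0, -0.0]], [10, [0, 0, 22], [0, 0, -0.0]]]
[[10, [0, 0, 21], [0, 0, -0.0]], [10, [0, 0, 21], [0, 0, -0.0]], [10, [0, 0, 5], [0, 0, -0.0]], [10, [0, 0, 5], [0, 0, -0.0]], [10, [0, 0, 4], [0, 0, -0.0]]]
[[10, [0, 0, 0], [0, 0, 0]], [10, [0, 0, 0], [0, 0, 0]], [10, [0, 0, 0], [0, 0, 0]], [10, [0, 0, 0], [0, 0, 0]], [10, [0, 0, 0], [0, 0, 0]]]
end [625.2 295.3  46.4] 78.0
```

step_arm --increments '[[10,[38,0,0],[0,0,-9]],[10,[38,6,0],[0,0,-10]],[10,[37,12,0],[0,0,-9]],[10,[34,18,0],[0,0,-9]],[10,[30,23,0],[0,0,-9]]]'

```text
time_s: 20.78
ee_pos: [0.6339, 0.1813, 0.1409]
tcp_rot: [-0.0, 0.34, 0.941, -0.0]
ft_force: [1.5, -0.0, -3.5]
finger_gap: 0.0269
grasp_force: 109.0
```

step_arm --increments '[[10,[27,27,0],[0,0,-10]],[10,[22,32,0],[0,0,-9]],[10,[16,35,0],[0,0,-9]],[10,[0,0,0],[0,0,0]],[10,[0,0,0],[0,0,0]]]'

```text
time_s: 21.4
ee_pos: [0.6254, 0.295, 0.1408]
tcp_rot: [-0.0, 0.105, 0.994, -0.0]
ft_force: [0.5, -0.0, -3.4]
finger_gap: 0.0267
grasp_force: 109.0
```

Run:
```python
from plan import *
q=viewer.get_image("top");c=viewer.get_image("scene")
for k in(q,c):print([(np.round(tw(k,d["centre"]),3).tolist(),round(d["conf"],2)) for d in find_in(k,"chip1")])
# dark brown pixels in ortho of cradle at z=.03
a=ortho(q,.015,.5,.74,-.12,.15,1000);h=a.astype(int)
m=((h.sum(2)<240)&(h[...,0]-h[...,2]>15)).astype(np.uint8)
n,l,st,ce=cv2.connectedComponentsWithStats(m)
print([(round(.74-y/1000,3),round(.15-x/1000,3),int(s[4])) for s,(x,y) in zip(st[1:],ce[1:]) if s[4]>60])
b=cv2.resize(c["color"][150:310,190:400],None,fx=1.9,fy=1.9,interpolation=cv2.INTER_CUBIC)
im=np.zeros((304,800,3),np.uint8);im[:304,:399]=b;im[:240,405:675]=a;cv2.imwrite("pics/m9.png",im[:,:,::-1])
plan([(10,625,295,60,78,0,28),(10,625,295,45,78,2,7)])
```

```text
[([0.673, -0.048, 0.026], 0.65), ([0.635, 0.193, 0.007], 0.64), ([0.493, 0.204, 0.031], 0.49), ([0.665, 0.045, 0.016], 0.47), ([0.661, 0.097, 0.015], 0.43)]
[([0.623, 0.013, 0.021], 0.75), ([0.685, -0.049, 0.019], 0.68), ([0.67, 0.042, 0.014], 0.68), ([0.58, -0.199, 0.013], 0.62), ([0.67, 0.093, 0.016], 0.42)]
[(np.float64(0.676), np.float64(-0.046), 541), (np.float64(0.666), np.float64(0.046), 671), (np.float64(0.663), np.float64(0.096), 724), (np.float64(0.586), np.float64(-0.083), 656), (np.float64(0.589), np.float64(0.117), 732)]
at [625.8 294.3 141.4] 77.9 gap 26.5 gf 109.0 t 21.6 q6 0.65
[[10, [0, 0, 27], [0, 0, -0.0]], [10, [1, 0, 27], [0, 0, -0.1]], [10, [0, 1, 27], [0, 0, -0.0]], [10, [0, 0, 5], [0, 0, -0.0]], [10, [0, 0, 5], [0, 0, -0.0]]]
[[10, [0, 0, 5], [0, 0, -0.0]], [10, [0, 0, 0], [0, 0, 0]], [10, [0, 0, 0], [0, 0, 0]], [10, [0, 0, 0], [0, 0, 0]], [10, [0, 0, 0], [0, 0, 0]]]
end [625.  295.5  45.4] 78.0
```

step_arm --increments '[[10,[0,0,27],[0,0,0]],[10,[1,0,27],[0,0,0]],[10,[0,1,27],[0,0,0]],[10,[0,0,6],[0,0,0]],[10,[0,0,5],[0,0,0]]]'

```text
time_s: 22.22
ee_pos: [0.6252, 0.2962, 0.05]
tcp_rot: [0.0, 0.105, 0.994, 0.0]
ft_force: [0.3, 0.2, -2.8]
finger_gap: 0.0268
grasp_force: 109.4
```

step_arm --increments '[[10,[0,0,4],[0,0,0]],[10,[0,0,1],[0,0,0]],[10,[0,0,0],[0,0,0]],[10,[0,0,0],[0,0,0]],[10,[0,0,0],[0,0,0]]]'

```text
time_s: 22.85
ee_pos: [0.6248, 0.2965, 0.0445]
tcp_rot: [0.0, 0.105, 0.995, 0.0]
ft_force: [0.5, 1.1, -3.6]
finger_gap: 0.027
grasp_force: 109.4
```

step_arm --increments '[[45,[0,0,0],[0,0,0]],[45,[0,0,0],[0,0,0]],[45,[0,0,-20],[0,0,0]],[45,[0,0,-30],[0,0,0]],[70,[0,0,-40],[0,0,0]]]'

```text
time_s: 23.48
ee_pos: [0.6245, 0.2963, 0.1362]
tcp_rot: [-0.0, 0.105, 0.995, -0.0]
ft_force: [0.2, -0.4, 0.8]
finger_gap: 0.0618
grasp_force: 0.0
```

Run:
```python
from plan import *
q=viewer.get_image("top");c=viewer.get_image("scene");p=viewer.get_image("wrist");save(p,"w10.png")
for n in("scraper","up1","down1"):
  for k in(q,c):print(n,[(np.round(tw(k,d["centre"]),3).tolist(),round(d["conf"],2)) for d in find_in(k,n)])
cv2.imwrite("pics/o10.png",ortho(q,.03,.38,.74,-.41,.42,960)[:,:,::-1])
plan([(80,454,354,120,98.1),(80,454,354,40,98.1,0,30),(80,454,354,6,98.1,1,12)])
```

```text
scraper [([0.635, 0.277, 0.027], 0.52)]
scraper [([0.63, 0.285, 0.05], 0.76), ([0.622, 0.013, 0.02], 0.4), ([0.671, 0.038, 0.014], 0.17)]
up1 [([0.465, -0.23, 0.006], 0.59)]
up1 [([0.473, -0.219, 0.007], 0.77), ([0.466, 0.363, 0.021], 0.68), ([0.479, 0.202, 0.031], 0.24)]
down1 [([0.464, -0.339, 0.032], 0.91), ([0.744, -0.214, 0.032], 0.71), ([0.606, -0.305, 0.032], 0.63), ([0.493, 0.204, 0.03], 0.61), ([0.327, -0.216, 0.029], 0.15)]
down1 [([0.479, 0.204, 0.026], 0.92), ([0.758, -0.216, 0.028], 0.92), ([0.472, -0.345, 0.033], 0.77), ([0.618, -0.313, 0.034], 0.63), ([0.673, 0.092, 0.016], 0.16)]
at [624.4 296.3 133.3] 78.0 gap 70.1 gf 0.0 t 23.9 q6 0.65
[[80, [36, 4, 3], [0, 0, -4.0]], [80, [35, 7, 2], [0, 0, -4.0]], [80, [35, 9, 3], [0, 0, -4.0]], [80, [34, 12, 3], [0, 0, -4.0]], [80, [33, 13, 2], [0, 0, -4.0]]]
[[80, [0, 0, 27], [0, 0, -0.0]], [80, [0, 0, 27], [0, 0, -0.1]], [80, [0, 0, 26], [0, 0, -0.0]], [80, [0, 0, 11], [0, 0, -0.0]], [80, [0, 0, 12], [0, 0, -0.0]]]
[[80, [0, 0, 11], [0, 0, -0.0]], [80, [0, 0, 0], [0, 0, 0]], [80, [0, 0, 0], [0, 0, 0]], [80, [0, 0, 0], [0, 0, 0]], [80, [0, 0, 0], [0, 0, 0]]]
end [454.2 353.6   6.3] 98.1
```

step_arm --increments '[[80,[36,4,3],[0,0,-4]],[80,[35,7,2],[0,0,-4]],[80,[35,9,3],[0,0,-4]],[80,[34,12,3],[0,0,-4]],[80,[33,13,2],[0,0,-4]]]'

```text
time_s: 24.55
ee_pos: [0.4531, 0.3538, 0.1205]
tcp_rot: [-0.0, -0.071, 0.997, -0.0]
ft_force: [0.7, 0.4, 0.3]
finger_gap: 0.0799
grasp_force: 0.0
```

Run:
```python
from plan import *
p=viewer.get_image("wrist");save(p,"w11.png")
print([(np.round(tw(p,d["centre"]),3).tolist(),round(d["conf"],2)) for d in find_in(p,"up1")])
h=p["color"].astype(int);print(-np.array(p["R"]).T@p["t"])
# grey aluminium mask -> rect
m=((h.max(2)-h.min(2)<22)&(h.sum(2)>270)).astype(np.uint8);m=cv2.morphologyEx(m,cv2.MORPH_OPEN,np.ones((3,3)))
n,l,st,ce=cv2.connectedComponentsWithStats(m)
for i in range(1,n):
    if st[i,4]>2500:
        pts=np.argwhere(l==i)[:,::-1].astype(np.float32);r=cv2.minAreaRect(pts);b=cv2.boxPoints(r);X=w(p,b,.03)
        print(st[i].tolist(),X.mean(0).round(4),[round(float(np.linalg.norm(X[j]-X[j-1])),3) for j in(1,2)],[round(float(np.degrees(np.arctan2(*(X[j]-X[j-1])[[1,0]]))),1) for j in(1,2)])
```

```text
[([0.452, 0.357, 0.003], 0.66)]
[0.37312853 0.34213038 0.26328839]
[237, 135, 57, 162, 7223] [0.4561 0.3474 0.03  ] [0.037, 0.122] [98.2, 9.1]
[60, 240, 90, 56, 3380] [0.5143 0.2342 0.03  ] [0.067, 0.04] [112.0, 13.8]
```

View pics/w11.png

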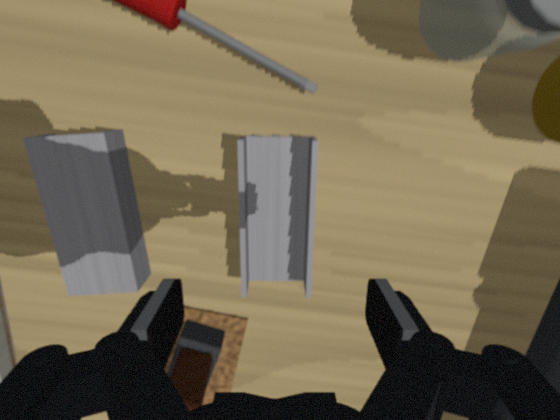

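step_arm --increments '[[75,[-1,1,30],[0,0,0]],[75,[-1,0,30],[0,0,0]],[75,[0,0,30],[0,0,0]],[75,[0,0,15],[0,0,0]],[75,[0,0,9],[0,0,0]]]'

```text
time_s: 25.28
ee_pos: [0.4566, 0.3548, 0.0067]
tcp_rot: [-0.0, -0.069, 0.998, -0.0]
ft_force: [-0.8, -0.4, -0.3]
finger_gap: 0.0754
grasp_force: 0.0
```

step_arm --increments '[[40,[0,0,0],[0,0,0]],[40,[0,0,0],[0,0,0]],[40,[0,0,0],[0,0,0]],[40,[0,0,0],[0,0,0]],[40,[0,0,0],[0,0,0]]]' --force 60

```text
time_s: 25.9
ee_pos: [0.4568, 0.3554, 0.0081]
tcp_rot: [0.001, -0.07, 0.998, 0.0]
ft_force: [-0.8, -1.2, 5.4]
finger_gap: 0.0529
grasp_force: 65.7
```

Run:
```python
from plan import *
s,P,a=cur()
plan([(40,P[0],P[1],130,a,0,30),(40,*cr(-2,41),130,94.1,0,45),(40,*cr(-2,41),60,94.1,2,30)])
```

```text
at [456.8 355.4   8.1] 98.0 gap 52.9 gf 65.7 t 25.9 q6 0.52
[[40, [0, 0, -24], [0, 0, -0.0]], [40, [0, 0, -25], [0, 0, -0.0]], [40, [0, 0, -24], [0, 0, -0.0]], [40, [0, 0, -24], [0, 0, -0.0]], [40, [0, 0, -25], [0, 0, -0.0]]]
[[40, [-9, -39, 0], [0, 0, 0.5]], [40, [-10, -39, 0], [0, 0, 0.5]], [40, [-10, -38, 0], [0, 0, 0.5]], [40, [-11, -39, 0], [0, 0, 0.4]], [40, [-11, -39, 0], [0, 0, 0.5]]]
[[40, [-11, -38, 0], [0, 0, 0.5]], [40, [-11, -38, 0], [0, 0, 0.5]], [40, [-12, -39, 0], [0, 0, 0.5]], [40, [0, 0, 23], [0, 0, -0.0]], [40, [0, 0, 24], [0, 0, -0.0]]]
[[40, [0, 0, 23], [0, 0, -0.0]], [40, [0, 0, 0], [0, 0, 0]], [40, [0, 0, 0], [0, 0, 0]], [40, [0, 0, 0], [0, 0, 0]], [40, [0, 0, 0], [0, 0, 0]]]
end [575.2  57.5  60.1] 94.1
```

step_arm --increments '[[40,[0,0,-24],[0,0,0]],[40,[0,0,-25],[0,0,0]],[40,[0,0,-24],[0,0,0]],[40,[0,0,-24],[0,0,0]],[40,[0,0,-25],[0,0,0]]]'

```text
time_s: 26.52
ee_pos: [0.4562, 0.3549, 0.1297]
tcp_rot: [-0.0, -0.07, 0.998, -0.0]
ft_force: [-0.0, -0.1, -0.8]
finger_gap: 0.0527
grasp_force: 64.9
```

step_arm --increments '[[40,[-9,-39,0],[0,0,0.5]],[40,[-10,-39,0],[0,0,0.5]],[40,[-10,-38,0],[0,0,0.5]],[40,[-11,-39,0],[0,0,0.4]],[40,[-11,-39,0],[0,0,0.5]]]'

```text
time_s: 27.15
ee_pos: [0.5309, 0.1674, 0.129]
tcp_rot: [-0.0, -0.049, 0.999, -0.0]
ft_force: [-0.3, 0.3, -1.2]
finger_gap: 0.0527
grasp_force: 64.9
```

step_arm --increments '[[40,[-11,-38,0],[0,0,0.5]],[40,[-11,-38,0],[0,0,0.5]],[40,[-12,-39,0],[0,0,0.5]],[40,[0,0,0],[0,0,0]],[40,[0,0,0],[0,0,0]]]'

```text
time_s: 27.78
ee_pos: [0.5745, 0.0573, 0.129]
tcp_rot: [-0.0, -0.035, 0.999, 0.0]
ft_force: [0.3, 0.8, -1.8]
finger_gap: 0.0525
grasp_force: 64.9
```

```bash
cat >> plan.py <<'E'
def rails(p,zz=.05):
    h=p["color"].astype(int);m=((h[...,0]>90)&(h[...,0]>2.2*h[...,1])&(h[...,0]>2.2*h[...,2])).astype(np.uint8)
    n,l,st,ce=cv2.connectedComponentsWithStats(m)
    for i in range(1,n):
        if st[i,4]>150:
            pts=np.argwhere(l==i)[:,::-1].astype(float);X=w(p,pts,zz)*1e3
            if abs(X[:,1].mean())>250: continue
            r=np.radians(CR[2]);d=X[:,:2]-CR[:2];cx=d@[np.cos(r),np.sin(r)];cy=d@[-np.sin(r),np.cos(r)]
            o=[]
            for lo in range(-80,80,20):
                k=(cx>lo)&(cx<lo+20)
                if k.sum()>20:o.append((lo+10,cy[k].min().round(1),cy[k].max().round(1)))
            print("red",st[i].tolist(),"cx",cx.min().round(1),cx.max().round(1),o)
E
python3 - <<'E'
from plan import *
p=viewer.get_image("wrist");rails(p);save(p,"w12.png")
s,P,a=cur();print(s["finger_gap"],s["grasp_force"])
q=viewer.get_image("top");rails(q)
plan([(40,*cr(-1,41),60,94.1,1,25),(40,*cr(-1,41),30,94.1,1,12)])
E
```

```text
red [50, 122, 36, 35, 805] cx -70.4 -49.4 [(-70, np.float64(-99.2), np.float64(-80.0)), (-50, np.float64(-99.1), np.float64(-80.0))]
red [352, 124, 18, 157, 892] cx -69.4 40.1 [(-70, np.float64(96.1), np.float64(99.9)), (-50, np.float64(96.0), np.float64(99.9)), (-30, np.float64(96.0), np.float64(99.9)), (-10, np.float64(96.0), np.float64(99.8)), (10, np.float64(95.9), np.float64(99.8)), (30, np.float64(95.9), np.float64(99.7))]
red [81, 258, 29, 58, 957] cx 22.4 69.3 [(30, np.float64(-98.9), np.float64(-80.3)), (50, np.float64(-99.0), np.float64(-80.3)), (70, np.float64(-98.8), np.float64(-87.8))]
0.05256935718859965 64.90471959114075
red [161, 318, 46, 21, 474] cx -280.2 -225.4 []
at [574.4  58.  129.2] 94.1 gap 52.9 gf 64.9 t 27.9 q6 0.03
[[40, [-1, 0, 23], [0, 0, 0.0]], [40, [0, 0, 23], [0, 0, 0.0]], [40, [-1, 0, 23], [0, 0, 0.0]], [40, [0, 0, 0], [0, 0, 0]], [40, [0, 0, 10], [0, 0, 0.0]]]
[[40, [0, 0, 10], [0, 0, 0.0]], [40, [0, 0, 10], [0, 0, 0.0]], [40, [0, 0, 0], [0, 0, 0]], [40, [0, 0, 0], [0, 0, 0]], [40, [0, 0, 0], [0, 0, 0]]]
end [576.4  58.1  30.2] 94.1
```

step_arm --increments '[[40,[-1,0,23],[0,0,0]],[40,[0,0,23],[0,0,0]],[40,[-1,0,23],[0,0,0]],[40,[0,0,10],[0,0,0]],[40,[0,0,10],[0,0,0]]]'

```text
time_s: 28.5
ee_pos: [0.5769, 0.0579, 0.0404]
tcp_rot: [0.0, -0.036, 0.999, 0.0]
ft_force: [-0.2, -0.7, -0.8]
finger_gap: 0.053
grasp_force: 64.9
```

step_arm --increments '[[40,[0,0,8],[0,0,0]],[40,[0,0,3],[0,0,0]],[40,[0,0,0],[0,0,0]],[40,[0,0,0],[0,0,0]],[40,[0,0,0],[0,0,0]]]'

```text
time_s: 29.12
ee_pos: [0.577, 0.0573, 0.0297]
tcp_rot: [0.0, -0.036, 0.999, 0.0]
ft_force: [-0.5, 0.2, -1.4]
finger_gap: 0.0529
grasp_force: 64.9
```

Run:
```python
from plan import *
s,P,a=cur();print(P,a,s["ft_force"],s["grasp_force"]); r=np.radians(CR[2]);d=P[:2]-CR[:2];print(d@[np.cos(r),np.sin(r)],d@[-np.sin(r),np.cos(r)])
```

```text
[577.00669199  57.29145922  29.67641973] 94.08217927875943 [-0.54687239  0.18491175 -1.3618451 ] 64.90449070930481
-0.1049111264327407 40.40235850730783
```

step_arm --increments '[[40,[0,0,1],[0,0,0]],[40,[0,0,1],[0,0,0]],[64,[0,0,0],[0,0,0]],[64,[0,0,0],[0,0,0]],[64,[0,0,0],[0,0,0]]]'

```text
time_s: 29.75
ee_pos: [0.5767, 0.0573, 0.0272]
tcp_rot: [-0.0, -0.036, 0.999, -0.0]
ft_force: [0.0, -0.0, -0.4]
finger_gap: 0.0641
grasp_force: 0.0
```

step_arm --increments '[[64,[0,0,-10],[0,0,0]],[64,[0,0,-25],[0,0,0]],[64,[0,0,-30],[0,0,0]],[64,[0,0,-25],[0,0,0]],[75,[0,0,0],[0,0,0]]]'

```text
time_s: 30.38
ee_pos: [0.578, 0.0574, 0.1201]
tcp_rot: [0.002, -0.036, 0.999, 0.0]
ft_force: [0.5, 0.6, -0.6]
finger_gap: 0.075
grasp_force: 0.0
```

```bash
cat >> plan.py <<'E'
def alu(p,zz=.03):
    h=p["color"].astype(int)
    m=((h.max(2)-h.min(2)<22)&(h.sum(2)>250)).astype(np.uint8);m=cv2.morphologyEx(m,cv2.MORPH_OPEN,np.ones((3,3)))
    n,l,st,ce=cv2.connectedComponentsWithStats(m)
    for i in range(1,n):
        if st[i,4]>1500:
            b=cv2.boxPoints(cv2.minAreaRect(np.argwhere(l==i)[:,::-1].astype(np.float32)));X=w(p,b,zz)*1e3
            print(st[i].tolist(),X.mean(0).round(0)[:2],[(int(np.linalg.norm(X[j]-X[j-1])),round(float(np.degrees(np.arctan2(*(X[j]-X[j-1])[[1,0]]))),1)) for j in(1,2)])
def nets(names,pics):
    for k in pics:
        p=viewer.get_image(k)
        for n in names:print(k,n,[(np.round(tw(p,d["centre"])*1e3).astype(int).tolist(),round(d["conf"],2)) for d in find_in(p,n) if d["conf"]>.3])
    return p
E
python3 - <<'E'
from plan import *
p=nets(["up1","down1"],["scene","wrist"]);alu(p,.05)
plan([(75,464,-221,125,90.9)],v=55)
E
```

```text
scene up1 [([475, -216, 4], 0.86)]
scene down1 [([489, 202, 27], 0.75), ([472, -348, 35], 0.64), ([621, -315, 33], 0.56), ([757, -220, 31], 0.56)]
wrist up1 [([569, 59, 23], 0.7)]
wrist down1 [([478, 200, 31], 0.91), ([669, 49, 16], 0.67), ([727, -153, 29], 0.45)]
[494, 0, 66, 183, 10499] [485. 195.] [(33, 93.7), (101, 19.0)]
[72, 118, 286, 244, 55424] [595.  19.] [(166, 94.2), (174, 8.4)]
at [576.3  57.2 116.3] 94.1 gap 75.4 gf 0.0 t 30.7 q6 0.03
[[75, [22, -45, -1], [0, 0, 0.5]], [75, [22, -45, -2], [0, 0, 0.6]], [75, [21, -45, -1], [0, 0, 0.5]], [75, [20, -46, -2], [0, 0, 0.5]], [75, [21, -46, -1], [0, 0, 0.6]]]
[[75, [20, -45, -2], [0, 0, 0.5]], [75, [0, 0, 0], [0, 0, 0]], [75, [0, 0, 0], [0, 0, 0]], [75, [0, 0, 0], [0, 0, 0]], [75, [0, 0, 0], [0, 0, 0]]]
end [ 463.5 -220.5  125.3] 90.9
```

step_arm --increments '[[75,[22,-45,-1],[0,0,0.5]],[75,[22,-45,-2],[0,0,0.6]],[75,[21,-45,-1],[0,0,0.5]],[75,[20,-46,-2],[0,0,0.5]],[75,[21,-46,-1],[0,0,0.6]]]'

```text
time_s: 31.3
ee_pos: [0.4819, -0.1763, 0.1239]
tcp_rot: [-0.0, -0.012, 1.0, 0.0]
ft_force: [0.1, -0.0, -0.8]
finger_gap: 0.075
grasp_force: 0.0
```

step_arm --increments '[[75,[20,-45,-2],[0,0,0.5]],[75,[0,0,0],[0,0,0]],[75,[0,0,0],[0,0,0]],[75,[0,0,0],[0,0,0]],[75,[0,0,0],[0,0,0]]]'

```text
time_s: 31.92
ee_pos: [0.4643, -0.2196, 0.1261]
tcp_rot: [-0.0, -0.009, 1.0, 0.0]
ft_force: [0.4, 0.7, 0.5]
finger_gap: 0.075
grasp_force: 0.0
```

Run:
```python
from plan import *
p=nets(["up1","down1"],["wrist"]);alu(p);save(p,"w13.png");cur()
print(px(p,[(.4645,-.221,.03)]),px(p,[(.4635,-.2205,.008)]))
plan([(75,464,-221,25,90.9,0,32),(75,464,-221,7,90.9,1,10)])
```

```text
wrist up1 [([458, -221, 6], 0.9), ([618, 35, 22], 0.52)]
wrist down1 [([601, -289, 30], 0.84), ([468, -336, 32], 0.81)]
[51, 131, 111, 159, 12623] [ 467. -341.] [(64, 97.5), (125, 1.0)]
[231, 134, 71, 159, 9323] [ 466. -226.] [(47, 91.0), (122, 2.4)]
[443, 271, 117, 118, 8714] [562. -32.] [(88, 91.1), (116, 15.3)]
[172, 314, 41, 95, 2138] [ 599. -290.] [(28, 105.9), (93, 8.4)]
[[272.37791899 216.66554873]] [[273.14591125 206.56234617]]
at [ 464.2 -220.   126.2] 90.9 gap 75.1 gf 0.0 t 32.1 q6 -0.46
[[75, [0, 0, 25], [0, 0, 0.0]], [75, [0, -1, 26], [0, 0, 0.0]], [75, [0, 0, 25], [0, 0, 0.0]], [75, [0, 0, 25], [0, 0, 0.0]], [75, [0, 0, 9], [0, 0, 0.0]]]
[[75, [0, 0, 9], [0, 0, 0.0]], [75, [0, 0, 0], [0, 0, 0]], [75, [0, 0, 0], [0, 0, 0]], [75, [0, 0, 0], [0, 0, 0]], [75, [0, 0, 0], [0, 0, 0]]]
end [ 464.2 -221.     7.2] 90.9
```

step_arm --increments '[[75,[0,-1,25],[0,0,0]],[75,[0,-1,26],[0,0,0]],[75,[0,0,25],[0,0,0]],[75,[0,0,25],[0,0,0]],[75,[0,0,9],[0,0,0]]]'

```text
time_s: 32.7
ee_pos: [0.4633, -0.2219, 0.0149]
tcp_rot: [-0.001, -0.008, 1.0, 0.0]
ft_force: [-1.1, 0.2, 0.5]
finger_gap: 0.0752
grasp_force: 0.0
```

step_arm --increments '[[75,[0,0,9],[0,0,0]],[40,[0,0,0],[0,0,0]],[40,[0,0,0],[0,0,0]],[40,[0,0,0],[0,0,0]],[40,[0,0,0],[0,0,0]]]'

```text
time_s: 33.33
ee_pos: [0.4644, -0.2227, 0.008]
tcp_rot: [0.001, -0.008, 1.0, -0.0]
ft_force: [0.2, 0.6, 4.2]
finger_gap: 0.0527
grasp_force: 65.0
```

Run:
```python
from plan import *
s,P,a=cur()
plan([(40,P[0],P[1],125,a,0,30),(40,*cr(-1,-41),125,94.1,0,45),(40,*cr(-1,-41),60,94.1,1,25),(40,*cr(-1,-41),30,94.1,2,10)])
```

```text
at [ 464.4 -222.7    8. ] 90.9 gap 52.7 gf 65.0 t 33.3 q6 -0.46
[[40, [0, 0, -29], [0, 0, -0.0]], [40, [0, 0, -29], [0, 0, -0.0]], [40, [0, 0, -30], [0, 0, -0.0]], [40, [0, 0, -29], [0, 0, -0.0]], [40, [-20, 33, 0], [0, 0, -0.5]]]
[[40, [-20, 32, 0], [0, 0, -0.6]], [40, [-21, 33, 0], [0, 0, -0.5]], [40, [-21, 32, 0], [0, 0, -0.5]], [40, [-21, 32, 0], [0, 0, -0.6]], [40, [-22, 32, 0], [0, 0, -0.5]]]
[[40, [0, 0, 22], [0, 0, -0.0]], [40, [0, 0, 21], [0, 0, -0.0]], [40, [0, 0, 22], [0, 0, -0.0]], [40, [0, 0, 0], [0, 0, 0]], [40, [0, 0, 8], [0, 0, -0.0]]]
[[40, [0, 0, 7], [0, 0, -0.0]], [40, [0, 0, 8], [0, 0, -0.0]], [40, [0, 0, 7], [0, 0, -0.0]], [40, [0, 0, 0], [0, 0, 0]], [40, [0, 0, 0], [0, 0, 0]]]
end [581.8 -23.9  30. ] 94.1
```

step_arm --increments '[[40,[0,0,-29],[0,0,0]],[40,[0,0,-29],[0,0,0]],[40,[0,0,-30],[0,0,0]],[40,[0,0,-29],[0,0,0]],[40,[-20,33,0],[0,0,-0.5]]]'

```text
time_s: 33.95
ee_pos: [0.4842, -0.1905, 0.1268]
tcp_rot: [0.002, -0.011, 1.0, -0.001]
ft_force: [-0.4, -0.6, -2.0]
finger_gap: 0.053
grasp_force: 64.4
```

step_arm --increments '[[40,[-20,32,0],[0,0,-0.6]],[40,[-21,33,0],[0,0,-0.5]],[40,[-21,32,0],[0,0,-0.5]],[40,[-21,32,0],[0,0,-0.6]],[40,[-22,32,0],[0,0,-0.5]]]'

```text
time_s: 34.58
ee_pos: [0.5818, -0.0226, 0.124]
tcp_rot: [-0.0, -0.036, 0.999, -0.0]
ft_force: [-0.0, -0.3, -1.4]
finger_gap: 0.0526
grasp_force: 64.3
```

step_arm --increments '[[40,[0,0,22],[0,0,0]],[40,[0,0,21],[0,0,0]],[40,[0,0,12],[0,0,0]],[40,[0,0,0],[0,0,0]],[40,[0,0,0],[0,0,0]]]'

```text
time_s: 35.2
ee_pos: [0.5818, -0.0239, 0.0702]
tcp_rot: [0.001, -0.036, 0.999, -0.0]
ft_force: [-0.5, -0.2, -1.1]
finger_gap: 0.0528
grasp_force: 64.4
```

```bash
cat >> plan.py <<'E'
def crl():
    s,P,a=cur();r=np.radians(CR[2]);d=P[:2]-CR[:2];print("cradle x,y,z",(d@[np.cos(r),np.sin(r)]).round(1),(d@[-np.sin(r),np.cos(r)]).round(1),P[2].round(1),"dyaw",round(a-CR[2]-90,2),"gap",round(s["finger_gap"]*1e3,1),"gf",round(s["grasp_force"]),"ft",s["ft_force"].round(1))
E
python3 - <<'E'
from plan import *
p=viewer.get_image("wrist");save(p,"w14.png");crl();rails(p)
plan([(40,*cr(-1,-41),28,94.1,2,10)])
E
```

```text
cradle x,y,z -1.1 -40.9 70.3 dyaw -0.03 gap 52.6 gf 64 ft [-0.7 -0.3 -2.2]
red [148, 125, 27, 181, 2002] cx -71.2 24.1 [(-70, np.float64(-99.3), np.float64(-87.7)), (-50, np.float64(-99.3), np.float64(-90.8)), (-30, np.float64(-99.2), np.float64(-90.9)), (-10, np.float64(-99.1), np.float64(-95.8)), (10, np.float64(-99.0), np.float64(-95.7))]
red [509, 188, 51, 186, 1309] cx -41.4 69.8 [(-30, np.float64(96.2), np.float64(100.2)), (-10, np.float64(96.1), np.float64(100.1)), (10, np.float64(96.0), np.float64(100.0)), (30, np.float64(96.0), np.float64(100.0)), (50, np.float64(95.9), np.float64(99.9)), (70, np.float64(95.9), np.float64(99.9))]
at [581.9 -23.9  70.3] 94.1 gap 52.6 gf 64.4 t 35.2 q6 -0.11
[[40, [0, 0, 8], [0, 0, -0.0]], [40, [0, 0, 9], [0, 0, -0.0]], [40, [0, 0, 8], [0, 0, -0.0]], [40, [0, 0, 9], [0, 0, -0.0]], [40, [0, 0, 8], [0, 0, -0.0]]]
[[40, [0, 0, 0], [0, 0, 0]], [40, [0, 0, 0], [0, 0, 0]], [40, [0, 0, 0], [0, 0, 0]], [40, [0, 0, 0], [0, 0, 0]], [40, [0, 0, 0], [0, 0, 0]]]
end [581.9 -23.9  28.3] 94.1
```

step_arm --increments '[[40,[0,0,8],[0,0,0]],[40,[0,0,9],[0,0,0]],[40,[0,0,8],[0,0,0]],[40,[0,0,9],[0,0,0]],[40,[0,0,8],[0,0,0]]]'

```text
time_s: 35.88
ee_pos: [0.5815, -0.0237, 0.0275]
tcp_rot: [0.0, -0.036, 0.999, 0.0]
ft_force: [-14.2, -3.1, 62.3]
finger_gap: 0.0525
grasp_force: 73.0
```

step_arm --increments '[[40,[0,0,0],[0,0,0]],[40,[0,0,0],[0,0,0]],[62,[0,0,0],[0,0,0]],[62,[0,0,0],[0,0,0]],[62,[0,0,0],[0,0,0]]]'

```text
time_s: 36.5
ee_pos: [0.5813, -0.0237, 0.0271]
tcp_rot: [-0.0, -0.036, 0.999, 0.0]
ft_force: [0.2, 0.1, -0.1]
finger_gap: 0.0617
grasp_force: 0.0
```

step_arm --increments '[[62,[0,0,-10],[0,0,0]],[62,[0,0,-30],[0,0,0]],[62,[0,0,-30],[0,0,0]],[62,[0,0,-30],[0,0,0]],[75,[0,0,0],[0,0,0]]]'

```text
time_s: 37.12
ee_pos: [0.5828, -0.0238, 0.1307]
tcp_rot: [0.002, -0.036, 0.999, -0.0]
ft_force: [0.1, 0.1, -1.1]
finger_gap: 0.0749
grasp_force: 0.0
```

Run:
```python
from plan import *
p=nets(["up1","down1"],["scene","wrist"]);save(p,"w15.png");crl()
# edges between: show channel layout across cradle y at z=.05 plane, x=-40
plan([(75,466,-343,125,91.2)],v=50)
```

```text
scene up1 [([592, -19, 34], 0.85), ([652, -8, 19], 0.6)]
scene down1 [([760, -222, 34], 0.82), ([620, -316, 31], 0.78), ([478, -346, 32], 0.72), ([482, 203, 28], 0.56)]
wrist up1 [([575, -23, 27], 0.91), ([570, 65, 25], 0.81)]
wrist down1 [([726, -223, 15], 0.87)]
cradle x,y,z -2.0 -40.7 126.3 dyaw -0.01 gap 75.1 gf 0 ft [ 0.1  0.3 -0. ]
at [580.9 -23.7 126.3] 94.1 gap 75.1 gf 0.0 t 37.4 q6 -0.11
[[75, [20, -44, 0], [0, 0, 0.4]], [75, [19, -45, 0], [0, 0, 0.4]], [75, [19, -44, 1], [0, 0, 0.4]], [75, [19, -45, 0], [0, 0, 0.4]], [75, [18, -45, 0], [0, 0, 0.5]]]
[[75, [18, -45, 0], [0, 0, 0.4]], [75, [18, -45, 0], [0, 0, 0.4]], [75, [0, 0, 0], [0, 0, 0]], [75, [0, 0, 0], [0, 0, 0]], [75, [0, 0, 0], [0, 0, 0]]]
end [ 465.7 -342.9  125.3] 91.2
```

step_arm --increments '[[75,[20,-44,0],[0,0,0.4]],[75,[19,-45,0],[0,0,0.4]],[75,[19,-44,1],[0,0,0.4]],[75,[19,-45,0],[0,0,0.4]],[75,[18,-45,0],[0,0,0.5]]]'

```text
time_s: 38.05
ee_pos: [0.4984, -0.2531, 0.1257]
tcp_rot: [-0.0, -0.017, 1.0, 0.0]
ft_force: [0.3, 0.5, -0.2]
finger_gap: 0.0752
grasp_force: 0.0
```

step_arm --increments '[[75,[18,-45,0],[0,0,0.4]],[75,[18,-45,0],[0,0,0.4]],[75,[0,0,0],[0,0,0]],[75,[0,0,0],[0,0,0]],[75,[0,0,0],[0,0,0]]]'

```text
time_s: 38.67
ee_pos: [0.4665, -0.342, 0.1261]
tcp_rot: [-0.0, -0.011, 1.0, 0.0]
ft_force: [0.7, -0.5, 0.0]
finger_gap: 0.0747
grasp_force: 0.0
```

Run:
```python
from plan import *
q=viewer.get_image("top");cv2.imwrite("pics/o16.png",ortho(q,.05,.42,.74,-.41,.39,1000)[:,:,::-1])
p=nets(["down1"],["wrist"]);alu(p);save(p,"w16.png")
plan([(75,466,-343,25,91.2,0,32),(75,466,-343,7,91.2,1,10)])
```

```text
wrist down1 [([584, -315, 28], 0.69), ([464, -344, 33], 0.68)]
[232, 133, 80, 157, 10883] [ 467. -344.] [(53, 91.3), (120, 3.2)]
[266, 314, 74, 89, 4977] [ 598. -315.] [(54, 97.4), (92, 8.7)]
at [ 466.6 -342.1  126.3] 91.3 gap 74.6 gf 0.0 t 38.8 q6 -0.65
[[75, [0, 0, 25], [0, 0, 0.0]], [75, [0, 0, 26], [0, 0, 0.0]], [75, [0, -1, 25], [0, 0, 0.1]], [75, [1, 0, 25], [0, 0, -0.0]], [75, [0, 0, 9], [0, 0, -0.0]]]
[[75, [0, 0, 9], [0, 0, -0.0]], [75, [0, 0, 0], [0, 0, 0]], [75, [0, 0, 0], [0, 0, 0]], [75, [0, 0, 0], [0, 0, 0]], [75, [0, 0, 0], [0, 0, 0]]]
end [ 465.6 -343.1    7.3] 91.2
```

View pics/o16.png

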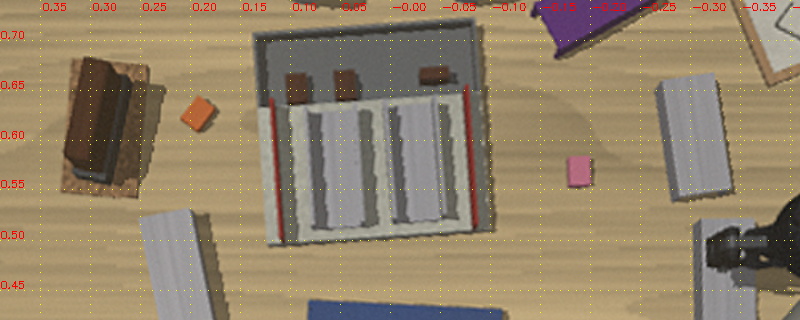

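step_arm --increments '[[75,[0,-1,25],[0,0,0]],[75,[0,0,26],[0,0,0]],[75,[0,-1,25],[0,0,0.1]],[75,[1,0,25],[0,0,0]],[75,[0,0,9],[0,0,0]]]'

```text
time_s: 39.45
ee_pos: [0.4647, -0.344, 0.0148]
tcp_rot: [-0.001, -0.01, 1.0, 0.001]
ft_force: [0.1, -0.4, 0.7]
finger_gap: 0.0749
grasp_force: 0.0
```

step_arm --increments '[[75,[0,0,9],[0,0,0]],[40,[0,0,0],[0,0,0]],[40,[0,0,0],[0,0,0]],[40,[0,0,0],[0,0,0]],[40,[0,0,0],[0,0,0]]]'

```text
time_s: 40.08
ee_pos: [0.4656, -0.3452, 0.008]
tcp_rot: [0.0, -0.009, 1.0, -0.0]
ft_force: [0.1, 1.0, 4.7]
finger_gap: 0.0527
grasp_force: 64.5
```

Run:
```python
from plan import *
s,P,a=cur();crl()
plan([(40,P[0],P[1],125,a,0,30),(40,*cr(-1,0.5),125,94.1,1,45),(40,*cr(-1,0.5),80,94.1,2,25)])
```

```text
cradle x,y,z -140.0 -353.1 8.0 dyaw -3.01 gap 52.7 gf 65 ft [0.1 1.  4.7]
at [ 465.6 -345.2    8. ] 91.1 gap 52.7 gf 64.5 t 40.1 q6 -0.66
[[40, [0, 0, -29], [0, 0, -0.0]], [40, [0, 0, -29], [0, 0, -0.0]], [40, [0, 0, -30], [0, 0, -0.0]], [40, [0, 0, -29], [0, 0, -0.0]], [40, [-13, 40, 0], [0, 0, -0.3]]]
[[40, [-14, 40, 0], [0, 0, -0.4]], [40, [-14, 40, 0], [0, 0, -0.3]], [40, [-14, 40, 0], [0, 0, -0.3]], [40, [-14, 39, 0], [0, 0, -0.4]], [40, [-15, 40, 0], [0, 0, -0.3]]]
[[40, [-14, 40, 0], [0, 0, -0.3]], [40, [-15, 39, 0], [0, 0, -0.4]], [40, [-16, 39, 0], [0, 0, -0.3]], [40, [0, 0, 0], [0, 0, 0]], [40, [0, 0, 23], [0, 0, -0.0]]]
[[40, [0, 0, 22], [0, 0, -0.0]], [40, [0, 0, 0], [0, 0, 0]], [40, [0, 0, 0], [0, 0, 0]], [40, [0, 0, 0], [0, 0, 0]], [40, [0, 0, 0], [0, 0, 0]]]
end [579.4  17.   80. ] 94.1
```

step_arm --increments '[[40,[0,0,-29],[0,0,0]],[40,[0,0,-29],[0,0,0]],[40,[0,0,-30],[0,0,0]],[40,[0,0,-29],[0,0,0]],[40,[-13,40,0],[0,0,-0.3]]]'

```text
time_s: 40.7
ee_pos: [0.478, -0.3064, 0.1266]
tcp_rot: [0.001, -0.011, 1.0, -0.001]
ft_force: [0.4, 1.9, -3.0]
finger_gap: 0.0525
grasp_force: 64.0
```

step_arm --increments '[[40,[-14,40,0],[0,0,-0.4]],[40,[-14,40,0],[0,0,-0.3]],[40,[-14,40,0],[0,0,-0.3]],[40,[-14,39,0],[0,0,-0.4]],[40,[-15,40,0],[0,0,-0.3]]]'

```text
time_s: 41.32
ee_pos: [0.5413, -0.1019, 0.1241]
tcp_rot: [-0.0, -0.027, 1.0, -0.0]
ft_force: [1.1, 0.3, -1.8]
finger_gap: 0.0524
grasp_force: 64.0
```

step_arm --increments '[[40,[-14,40,0],[0,0,-0.3]],[40,[-15,39,0],[0,0,-0.4]],[40,[-16,39,0],[0,0,-0.3]],[40,[0,0,0],[0,0,0]],[40,[0,0,22],[0,0,0]]]'

```text
time_s: 41.95
ee_pos: [0.5799, 0.0175, 0.1033]
tcp_rot: [0.001, -0.036, 0.999, -0.0]
ft_force: [0.4, -0.4, -1.1]
finger_gap: 0.0526
grasp_force: 64.1
```

step_arm --increments '[[40,[0,0,22],[0,0,0]],[40,[0,0,0],[0,0,0]],[40,[0,0,0],[0,0,0]],[40,[0,0,0],[0,0,0]],[40,[0,0,0],[0,0,0]]]'

```text
time_s: 42.58
ee_pos: [0.5794, 0.0172, 0.0811]
tcp_rot: [0.001, -0.036, 0.999, -0.0]
ft_force: [-0.4, -0.1, -1.7]
finger_gap: 0.0528
grasp_force: 64.0
```

Run:
```python
from plan import *
crl();p=viewer.get_image("wrist");rails(p);save(p,"w17.png")
p=nets(["up1","down1"],["wrist"])
# horizontal brightness profile just in front of held channel: near ends of ups, world line cradle x=-56,z=.05
from itertools import product
ys=np.arange(-105,106,3);X=[[*np.array(cr(-50,y))/1e3,.05] for y in ys]
u=px(p,X);g=p["color"].astype(int)
print([(int(y),int(g[int(v),int(c)].sum()) if 0<=v<420 and 0<=c<560 else None) for y,(c,v) in zip(ys,u)])
plan([(40,*cr(-1,0.5),45,94.1,0,12),(40,*cr(-1,.5),34,94.1,2,6)])
```

```text
cradle x,y,z -0.6 0.2 81.1 dyaw -0.02 gap 52.8 gf 64 ft [-0.4 -0.1 -1.7]
red [71, 122, 65, 215, 3610] cx -71.2 53.2 [(-70, np.float64(-99.1), np.float64(-82.0)), (-50, np.float64(-99.3), np.float64(-82.1)), (-30, np.float64(-99.2), np.float64(-95.4)), (-10, np.float64(-99.2), np.float64(-95.5)), (10, np.float64(-99.1), np.float64(-82.7)), (30, np.float64(-99.1), np.float64(-82.4)), (50, np.float64(-99.1), np.float64(-82.4))]
red [436, 126, 44, 203, 1539] cx -69.3 47.6 [(-70, np.float64(95.9), np.float64(100.2)), (-50, np.float64(95.9), np.float64(100.1)), (-30, np.float64(95.9), np.float64(100.0)), (-10, np.float64(95.9), np.float64(100.0)), (10, np.float64(95.8), np.float64(99.9)), (30, np.float64(95.8), np.float64(99.9)), (50, np.float64(95.9), np.float64(99.7))]
wrist up1 [([548, 79, 25], 0.92), ([558, -44, 26], 0.8)]
wrist down1 [([703, -168, 21], 0.8), ([569, 19, 105], 0.78)]
[(-105, 312), (-102, 308), (-99, 236), (-96, 241), (-93, 172), (-90, 165), (-87, 161), (-84, 149), (-81, 458), (-78, 552), (-75, 536), (-72, 540), (-69, 347), (-66, 505), (-63, 343), (-60, 349), (-57, 358),
[... 295 characters left out ...]
), (24, 525), (27, 387), (30, 256), (33, 290), (36, 298), (39, 551), (42, 565), (45, 337), (48, 337), (51, 333), (54, 342), (57, 250), (60, 257), (63, 255), (66, 553), (69, 521), (72, 341), (75, 358), (78, 339), (81, 353), (84, 99), (87, 128), (90, 98), (93, 121), (96, 123), (99, 251), (102, 470), (105, 463)]
at [579.1  17.3  80.5] 94.1 gap 52.7 gf 64.0 t 42.8 q6 -0.04
[[40, [0, 0, 12], [0, 0, -0.0]], [40, [0, 0, 12], [0, 0, -0.0]], [40, [0, 0, 11], [0, 0, -0.0]], [40, [0, 0, 6], [0, 0, -0.0]], [40, [0, 0, 5], [0, 0, -0.0]]]
[[40, [0, 0, 0], [0, 0, 0]], [40, [0, 0, 0], [0, 0, 0]], [40, [0, 0, 0], [0, 0, 0]], [40, [0, 0, 0], [0, 0, 0]], [40, [0, 0, 0], [0, 0, 0]]]
end [579.1  17.3  34.5] 94.1
```

step_arm --increments '[[40,[0,0,12],[0,0,0]],[40,[0,0,12],[0,0,0]],[40,[0,0,11],[0,0,0]],[40,[0,0,6],[0,0,0]],[40,[0,0,5],[0,0,0]]]'

```text
time_s: 43.4
ee_pos: [0.579, 0.0172, 0.0338]
tcp_rot: [-0.0, -0.036, 0.999, -0.0]
ft_force: [0.2, -0.0, -1.6]
finger_gap: 0.0526
grasp_force: 64.0
```

step_arm --increments '[[40,[0,0,0],[0,0,0]],[40,[0,0,1],[0,0,0]],[40,[0,0,0],[0,0,0]],[40,[0,0,0],[0,0,0]],[40,[0,0,0],[0,0,0]]]'

```text
time_s: 44.02
ee_pos: [0.5791, 0.0173, 0.0334]
tcp_rot: [0.0, -0.036, 0.999, -0.0]
ft_force: [0.6, 0.4, -1.3]
finger_gap: 0.0525
grasp_force: 64.0
```

step_arm --increments '[[40,[0,0,1],[0,0,0]],[62,[0,0,0],[0,0,0]],[62,[0,0,0],[0,0,0]],[62,[0,0,0],[0,0,0]],[62,[0,0,-10],[0,0,0]]]'

```text
time_s: 44.65
ee_pos: [0.5785, 0.0172, 0.042]
tcp_rot: [-0.001, -0.036, 0.999, 0.0]
ft_force: [-0.5, -0.1, 0.3]
finger_gap: 0.0621
grasp_force: 0.0
```

step_arm --increments '[[62,[0,0,-30],[0,0,0]],[62,[0,0,-30],[0,0,0]],[62,[0,0,-20],[0,0,0]],[75,[0,0,0],[0,0,0]],[75,[0,0,0],[0,0,0]]]'

```text
time_s: 45.28
ee_pos: [0.5788, 0.0172, 0.1216]
tcp_rot: [-0.0, -0.036, 0.999, -0.0]
ft_force: [-0.3, 0.0, -0.6]
finger_gap: 0.075
grasp_force: 0.0
```

Run:
```python
from plan import *
p=nets(["up1","down1"],["scene","wrist"]);crl()
plan([(75,610,-312,125,98.8)],v=50)
```

```text
scene up1 [([596, 74, 34], 0.77), ([597, -47, 29], 0.68)]
scene down1 [([587, 4, 58], 0.92), ([619, -312, 34], 0.83), ([491, 204, 28], 0.69), ([756, -217, 33], 0.64)]
wrist up1 [([567, 72, 24], 0.92), ([575, -37, 23], 0.7)]
wrist down1 [([579, 21, 55], 0.84), ([484, 190, 18], 0.8), ([713, -188, 29], 0.56)]
cradle x,y,z -1.2 0.3 121.7 dyaw -0.01 gap 75.1 gf 0 ft [-0.9 -0.2 -0.3]
at [578.8  17.2 121.7] 94.1 gap 75.1 gf 0.0 t 45.6 q6 -0.04
[[75, [-1, -47, 0], [0, 0, -0.7]], [75, [-1, -47, -1], [0, 0, -0.6]], [75, [0, -48, 0], [0, 0, -0.7]], [75, [1, -47, -1], [0, 0, -0.7]], [75, [1, -47, 0], [0, 0, -0.7]]]
[[75, [2, -47, -1], [0, 0, -0.6]], [75, [2, -48, 0], [0, 0, -0.7]], [75, [0, 0, 0], [0, 0, 0]], [75, [0, 0, 0], [0, 0, 0]], [75, [0, 0, 0], [0, 0, 0]]]
end [ 610.  -312.4  124.7] 98.8
```

step_arm --increments '[[75,[-1,-47,0],[0,0,-0.7]],[75,[-1,-47,-1],[0,0,-0.6]],[75,[0,-48,0],[0,0,-0.7]],[75,[1,-47,-1],[0,0,-0.7]],[75,[1,-47,0],[0,0,-0.7]]]'

```text
time_s: 46.2
ee_pos: [0.6013, -0.2193, 0.1241]
tcp_rot: [-0.0, -0.065, 0.998, 0.0]
ft_force: [0.1, 0.6, 0.4]
finger_gap: 0.0751
grasp_force: 0.0
```

step_arm --increments '[[75,[2,-47,-1],[0,0,-0.6]],[75,[2,-48,0],[0,0,-0.7]],[75,[0,0,0],[0,0,0]],[75,[0,0,0],[0,0,0]],[75,[0,0,0],[0,0,0]]]'

```text
time_s: 46.82
ee_pos: [0.6104, -0.3113, 0.1254]
tcp_rot: [-0.0, -0.077, 0.997, 0.0]
ft_force: [-0.6, 0.5, -0.9]
finger_gap: 0.0751
grasp_force: 0.0
```

Run:
```python
from plan import *
p=nets(["down1"],["wrist","top"]);alu(viewer.get_image("wrist"))
plan([(75,610,-313,25,98.8,0,32),(75,610,-313,7,98.8,1,10)])
```

```text
wrist down1 [([746, -232, 30], 0.97), ([604, -310, 34], 0.67)]
top down1 [([744, -211, 31], 0.94), ([470, 215, 31], 0.8), ([601, -302, 33], 0.79), ([580, 16, 56], 0.65)]
[235, 135, 80, 157, 11650] [ 612. -311.] [(53, 98.9), (120, 11.0)]
[513, 220, 47, 148, 2989] [646. -97.] [(33, 98.9), (136, 23.3)]
[21, 274, 144, 76, 5740] [ 718. -440.] [(118, 112.8), (51, 14.8)]
at [ 610.4 -311.7  125.5] 98.8 gap 75.0 gf 0.0 t 47.1 q6 -0.63
[[75, [0, 0, 25], [0, 0, 0.0]], [75, [0, -1, 25], [0, 0, 0.0]], [75, [0, 0, 25], [0, 0, 0.0]], [75, [1, 0, 26], [0, 0, 0.0]], [75, [0, 0, 9], [0, 0, 0.0]]]
[[75, [0, 0, 9], [0, 0, 0.0]], [75, [0, 0, 0], [0, 0, 0]], [75, [0, 0, 0], [0, 0, 0]], [75, [0, 0, 0], [0, 0, 0]], [75, [0, 0, 0], [0, 0, 0]]]
end [ 609.6 -312.9    6.5] 98.8
```

step_arm --increments '[[75,[-1,0,25],[0,0,0]],[75,[0,0,25],[0,0,0]],[75,[0,0,25],[0,0,0]],[75,[0,0,26],[0,0,0]],[75,[0,0,9],[0,0,0]]]'

```text
time_s: 47.7
ee_pos: [0.6105, -0.3116, 0.0136]
tcp_rot: [-0.001, -0.077, 0.997, 0.001]
ft_force: [0.4, -0.5, -0.1]
finger_gap: 0.0751
grasp_force: 0.0
```

step_arm --increments '[[75,[0,0,9],[0,0,0]],[40,[0,0,0],[0,0,0]],[40,[0,0,0],[0,0,0]],[40,[0,0,0],[0,0,0]],[40,[0,0,0],[0,0,0]]]'

```text
time_s: 48.32
ee_pos: [0.6117, -0.3124, 0.0071]
tcp_rot: [0.001, -0.077, 0.997, -0.0]
ft_force: [-0.7, -0.2, 3.6]
finger_gap: 0.0529
grasp_force: 64.9
```

Run:
```python
from plan import *
s,P,a=cur()
plan([(40,P[0],P[1],125,a,0,30),(40,*cr(-1,-81.6),125,94.1,1,45),(40,*cr(-1,-81.6),85,94.1,2,25)])
```

```text
at [ 611.7 -312.4    7.1] 98.8 gap 52.9 gf 64.9 t 48.3 q6 -0.63
[[40, [0, 0, -29], [0, 0, -0.0]], [40, [0, 0, -30], [0, 0, -0.0]], [40, [0, 0, -29], [0, 0, -0.0]], [40, [0, 0, -30], [0, 0, -0.0]], [40, [-2, 42, 0], [0, 0, 0.8]]]
[[40, [-1, 41, 0], [0, 0, 0.8]], [40, [-1, 42, 0], [0, 0, 0.7]], [40, [0, 41, 0], [0, 0, 0.8]], [40, [0, 42, 0], [0, 0, 0.8]], [40, [1, 41, 0], [0, 0, 0.8]]]
[[40, [0, 0, 0], [0, 0, 0]], [40, [0, 0, 20], [0, 0, -0.0]], [40, [0, 0, 20], [0, 0, -0.0]], [40, [0, 0, 0], [0, 0, 0]], [40, [0, 0, 0], [0, 0, 0]]]
end [585.  -64.8  85.1] 94.1
```

step_arm --increments '[[40,[0,0,-29],[0,0,0]],[40,[0,0,-30],[0,0,0]],[40,[0,0,-29],[0,0,0]],[40,[0,0,-30],[0,0,0]],[40,[-2,42,0],[0,0,0.8]]]'

```text
time_s: 48.95
ee_pos: [0.6077, -0.2724, 0.1267]
tcp_rot: [0.002, -0.068, 0.998, -0.001]
ft_force: [-1.0, -0.1, -1.4]
finger_gap: 0.0527
grasp_force: 64.4
```

step_arm --increments '[[40,[-1,41,0],[0,0,0.8]],[40,[-1,42,0],[0,0,0.7]],[40,[0,41,0],[0,0,0.8]],[40,[0,42,0],[0,0,0.8]],[40,[1,41,0],[0,0,0.8]]]'

```text
time_s: 49.58
ee_pos: [0.5842, -0.0632, 0.1241]
tcp_rot: [-0.0, -0.035, 0.999, 0.0]
ft_force: [0.9, 0.1, -0.7]
finger_gap: 0.0526
grasp_force: 64.4
```

step_arm --increments '[[40,[0,0,0],[0,0,0]],[40,[0,0,20],[0,0,0]],[40,[0,0,20],[0,0,0]],[40,[0,0,0],[0,0,0]],[40,[0,0,0],[0,0,0]]]'

```text
time_s: 50.2
ee_pos: [0.5849, -0.0651, 0.085]
tcp_rot: [0.0, -0.035, 0.999, -0.0]
ft_force: [-0.1, -0.5, -1.2]
finger_gap: 0.0532
grasp_force: 64.3
```

Run:
```python
from plan import *
crl()
plan([(40,*cr(-1,-81.6),47,94.1,0,13),(40,*cr(-1,-81.6),33,94.1,2,6)])
```

```text
cradle x,y,z -1.0 -82.3 85.0 dyaw -0.04 gap 53.2 gf 64 ft [-0.1 -0.5 -1.2]
at [584.9 -65.1  85. ] 94.1 gap 53.2 gf 64.3 t 50.2 q6 -0.18
[[40, [0, 0, 13], [0, 0, -0.0]], [40, [0, 0, 12], [0, 0, -0.0]], [40, [0, 1, 13], [0, 0, -0.0]], [40, [0, 0, 5], [0, 0, -0.0]], [40, [0, 0, 4], [0, 0, -0.0]]]
[[40, [0, 0, 5], [0, 0, -0.0]], [40, [0, 0, 0], [0, 0, 0]], [40, [0, 0, 0], [0, 0, 0]], [40, [0, 0, 0], [0, 0, 0]], [40, [0, 0, 0], [0, 0, 0]]]
end [584.8 -64.1  33. ] 94.1
```

step_arm --increments '[[40,[0,0,13],[0,0,0]],[40,[0,0,12],[0,0,0]],[40,[0,1,13],[0,0,0]],[40,[0,0,5],[0,0,0]],[40,[0,0,4],[0,0,0]]]'

```text
time_s: 50.82
ee_pos: [0.5844, -0.0635, 0.0369]
tcp_rot: [-0.0, -0.036, 0.999, 0.0]
ft_force: [0.9, 1.0, -1.4]
finger_gap: 0.053
grasp_force: 64.4
```

step_arm --increments '[[40,[0,0,5],[0,0,0]],[40,[0,0,0],[0,0,0]],[40,[0,0,0],[0,0,0]],[40,[0,0,0],[0,0,0]],[40,[0,0,0],[0,0,0]]]'

```text
time_s: 51.45
ee_pos: [0.5846, -0.0636, 0.0324]
tcp_rot: [0.0, -0.036, 0.999, -0.0]
ft_force: [0.2, 0.1, -1.1]
finger_gap: 0.0528
grasp_force: 64.4
```

step_arm --increments '[[40,[0,0,1],[0,0,0]],[62,[0,0,0],[0,0,0]],[62,[0,0,0],[0,0,0]],[62,[0,0,0],[0,0,0]],[62,[0,0,-10],[0,0,0]]]'

```text
time_s: 52.08
ee_pos: [0.584, -0.0635, 0.041]
tcp_rot: [-0.001, -0.036, 0.999, 0.0]
ft_force: [0.5, 0.3, 0.5]
finger_gap: 0.062
grasp_force: 0.0
```

step_arm --increments '[[62,[0,0,-30],[0,0,0]],[62,[0,0,-30],[0,0,0]],[62,[0,0,-20],[0,0,0]],[75,[0,0,0],[0,0,0]],[75,[0,0,0],[0,0,0]]]'

```text
time_s: 52.7
ee_pos: [0.5843, -0.0636, 0.1206]
tcp_rot: [-0.0, -0.036, 0.999, 0.0]
ft_force: [-0.1, 0.3, -0.4]
finger_gap: 0.0746
grasp_force: 0.0
```

Run:
```python
from plan import *
p=nets(["down1"],["scene","wrist"]);crl()
plan([(75,471,215,125,102.4)],v=52)
```

```text
scene down1 [([479, 203, 28], 0.81), ([588, 4, 58], 0.81), ([755, -217, 34], 0.8), ([594, -71, 56], 0.71), ([437, -50, 22], 0.41), ([685, -49, 17], 0.34)]
wrist down1 [([576, -63, 56], 0.81), ([770, -202, 29], 0.6), ([574, 12, 56], 0.59)]
cradle x,y,z -1.7 -80.6 120.3 dyaw -0.02 gap 75.0 gf 0 ft [ 0.4 -0.9  1. ]
at [584.1 -63.6 120.3] 94.1 gap 75.0 gf 0.0 t 52.9 q6 -0.18
[[75, [15, 48, -1], [0, 0, -1.4]], [75, [15, 48, -1], [0, 0, -1.4]], [75, [13, 48, 0], [0, 0, -1.4]], [75, [12, 49, -1], [0, 0, -1.3]], [75, [11, 49, -1], [0, 0, -1.4]]]
[[75, [9, 49, -1], [0, 0, -1.4]], [75, [0, 0, 0], [0, 0, 0]], [75, [0, 0, 0], [0, 0, 0]], [75, [0, 0, 0], [0, 0, 0]], [75, [0, 0, 0], [0, 0, 0]]]
end [471.4 215.3 125.3] 102.4
```

step_arm --increments '[[75,[15,48,-1],[0,0,-1.4]],[75,[15,48,-1],[0,0,-1.4]],[75,[13,48,0],[0,0,-1.4]],[75,[12,49,-1],[0,0,-1.3]],[75,[11,49,-1],[0,0,-1.4]]]'

```text
time_s: 53.52
ee_pos: [0.489, 0.1702, 0.1249]
tcp_rot: [-0.0, -0.096, 0.995, -0.0]
ft_force: [1.2, 0.1, 0.4]
finger_gap: 0.075
grasp_force: 0.0
```

step_arm --increments '[[75,[9,49,-1],[0,0,-1.4]],[75,[0,0,0],[0,0,0]],[75,[0,0,0],[0,0,0]],[75,[0,0,0],[0,0,0]],[75,[0,0,0],[0,0,0]]]'

```text
time_s: 54.15
ee_pos: [0.4722, 0.2144, 0.1262]
tcp_rot: [-0.0, -0.107, 0.994, -0.0]
ft_force: [0.5, 0.4, -0.4]
finger_gap: 0.075
grasp_force: 0.0
```

Run:
```python
from plan import *
p=nets(["down1"],["wrist"]);alu(p)
plan([(75,471,215,25,102.4,0,32),(75,471,215,7,102.4,1,10)])
```

```text
wrist down1 [([580, 46, 52], 0.59), ([464, 215, 32], 0.55), ([556, 65, 20], 0.32)]
[242, 135, 79, 157, 11559] [473. 219.] [(52, 102.3), (120, 14.7)]
[0, 205, 129, 184, 14493] [581.  67.] [(91, 102.3), (168, 4.8)]
[134, 221, 29, 93, 1900] [535. 128.] [(80, -177.1), (18, 99.6)]
at [472.1 214.7 126.2] 102.3 gap 74.8 gf 0.0 t 54.2 q6 0.21
[[75, [0, 0, 25], [0, 0, -0.0]], [75, [0, 0, 26], [0, 0, -0.0]], [75, [1, 0, 25], [0, 0, -0.1]], [75, [0, 1, 25], [0, 0, 0.0]], [75, [0, 0, 9], [0, 0, 0.0]]]
[[75, [0, 0, 9], [0, 0, 0.0]], [75, [0, 0, 0], [0, 0, 0]], [75, [0, 0, 0], [0, 0, 0]], [75, [0, 0, 0], [0, 0, 0]], [75, [0, 0, 0], [0, 0, 0]]]
end [470.9 215.4   7.2] 102.4
```

step_arm --increments '[[75,[0,2,25],[0,0,0]],[75,[0,1,26],[0,0,0]],[75,[0,0,25],[0,0,0]],[75,[0,0,25],[0,0,0]],[75,[0,0,9],[0,0,0]]]'

```text
time_s: 54.88
ee_pos: [0.4705, 0.2176, 0.0149]
tcp_rot: [-0.001, -0.108, 0.994, -0.0]
ft_force: [-0.4, -0.1, -1.2]
finger_gap: 0.075
grasp_force: 0.0
```

step_arm --increments '[[75,[0,0,9],[0,0,0]],[40,[0,0,0],[0,0,0]],[40,[0,0,0],[0,0,0]],[40,[0,0,0],[0,0,0]],[40,[0,0,0],[0,0,0]]]'

```text
time_s: 55.5
ee_pos: [0.4716, 0.2184, 0.0081]
tcp_rot: [0.001, -0.108, 0.994, 0.0]
ft_force: [0.0, -0.3, 4.8]
finger_gap: 0.0528
grasp_force: 64.0
```

Run:
```python
from plan import *
s,P,a=cur()
plan([(40,P[0],P[1],125,a,0,30),(40,*cr(-2,82.3),125,94.1,1,42),(40,*cr(-2,82.3),85,94.1,2,25)])
```

```text
at [471.6 218.4   8.1] 102.4 gap 52.8 gf 64.0 t 55.5 q6 0.22
[[40, [0, 0, -29], [0, 0, -0.0]], [40, [0, 0, -29], [0, 0, -0.0]], [40, [0, 0, -30], [0, 0, -0.0]], [40, [0, 0, -29], [0, 0, -0.0]], [40, [-18, -35, 0], [0, 0, 2.1]]]
[[40, [-20, -33, 0], [0, 0, 2.0]], [40, [-20, -34, 0], [0, 0, 2.1]], [40, [-22, -32, 0], [0, 0, 2.1]], [40, [0, 0, 0], [0, 0, 0]], [40, [0, 0, 20], [0, 0, -0.0]]]
[[40, [0, 0, 20], [0, 0, -0.0]], [40, [0, 0, 0], [0, 0, 0]], [40, [0, 0, 0], [0, 0, 0]], [40, [0, 0, 0], [0, 0, 0]], [40, [0, 0, 0], [0, 0, 0]]]
end [572.3  99.   85.1] 94.1
```

step_arm --increments '[[40,[0,0,-29],[0,0,0]],[40,[0,0,-29],[0,0,0]],[40,[0,0,-30],[0,0,0]],[40,[0,0,-29],[0,0,0]],[40,[-18,-35,0],[0,0,2.1]]]'

```text
time_s: 56.12
ee_pos: [0.4969, 0.1892, 0.127]
tcp_rot: [0.002, -0.091, 0.996, 0.001]
ft_force: [-0.1, 1.2, -2.1]
finger_gap: 0.0531
grasp_force: 63.5
```

step_arm --increments '[[40,[-20,-33,0],[0,0,2]],[40,[-20,-34,0],[0,0,2.1]],[40,[-22,-32,0],[0,0,2.1]],[40,[0,0,0],[0,0,0]],[40,[0,0,20],[0,0,0]]]'

```text
time_s: 56.75
ee_pos: [0.5725, 0.0989, 0.1051]
tcp_rot: [0.001, -0.035, 0.999, 0.0]
ft_force: [-0.0, 0.3, -2.2]
finger_gap: 0.0526
grasp_force: 63.5
```

step_arm --increments '[[40,[0,0,20],[0,0,0]],[40,[0,0,0],[0,0,0]],[40,[0,0,0],[0,0,0]],[40,[0,0,0],[0,0,0]],[40,[0,0,0],[0,0,0]]]'

```text
time_s: 57.38
ee_pos: [0.5721, 0.0989, 0.085]
tcp_rot: [0.0, -0.036, 0.999, 0.0]
ft_force: [0.4, -0.5, -0.6]
finger_gap: 0.0528
grasp_force: 63.5
```

Run:
```python
from plan import *
crl()
plan([(40,*cr(-1,82.3),47,94.1,0,13),(40,*cr(-1,82.3),33,94.1,2,6)])
```

```text
cradle x,y,z -2.0 82.3 85.0 dyaw -0.01 gap 52.8 gf 63 ft [ 0.4 -0.5 -0.6]
at [572.1  98.9  85. ] 94.1 gap 52.8 gf 63.5 t 57.4 q6 0.1
[[40, [0, 0, 13], [0, 0, -0.0]], [40, [-1, 0, 12], [0, 0, -0.0]], [40, [0, 0, 13], [0, 0, -0.0]], [40, [0, 0, 5], [0, 0, -0.0]], [40, [0, 0, 4], [0, 0, -0.0]]]
[[40, [0, 0, 5], [0, 0, -0.0]], [40, [0, 0, 0], [0, 0, 0]], [40, [0, 0, 0], [0, 0, 0]], [40, [0, 0, 0], [0, 0, 0]], [40, [0, 0, 0], [0, 0, 0]]]
end [573.1  99.   33. ] 94.1
```

step_arm --increments '[[40,[0,0,13],[0,0,0]],[40,[-1,0,12],[0,0,0]],[40,[0,0,13],[0,0,0]],[40,[0,0,5],[0,0,0]],[40,[0,0,4],[0,0,0]]]'

```text
time_s: 58.0
ee_pos: [0.5728, 0.0988, 0.0369]
tcp_rot: [-0.0, -0.036, 0.999, -0.0]
ft_force: [0.1, 0.2, -1.1]
finger_gap: 0.0529
grasp_force: 63.5
```

step_arm --increments '[[40,[0,0,4],[0,0,0]],[40,[0,0,0],[0,0,0]],[40,[0,0,0],[0,0,0]],[40,[0,0,0],[0,0,0]],[40,[0,0,0],[0,0,0]]]'

```text
time_s: 58.62
ee_pos: [0.5729, 0.0989, 0.0334]
tcp_rot: [0.0, -0.036, 0.999, 0.0]
ft_force: [-0.4, -0.4, -1.5]
finger_gap: 0.0529
grasp_force: 63.5
```

Seated freely between its neighbours; release, then head for the bar.

step_arm --increments '[[40,[0,0,1],[0,0,0]],[62,[0,0,0],[0,0,0]],[62,[0,0,0],[0,0,0]],[62,[0,0,0],[0,0,0]],[62,[0,0,-10],[0,0,0]]]'

```text
time_s: 59.25
ee_pos: [0.5723, 0.0987, 0.042]
tcp_rot: [-0.001, -0.036, 0.999, -0.0]
ft_force: [0.6, 0.1, 0.5]
finger_gap: 0.0622
grasp_force: 0.0
```

step_arm --increments '[[62,[0,0,-30],[0,0,0]],[62,[0,0,-30],[0,0,0]],[62,[0,0,-30],[0,0,0]],[62,[0,0,0],[0,0,0]],[62,[0,0,0],[0,0,0]]]'

```text
time_s: 59.88
ee_pos: [0.5727, 0.0988, 0.132]
tcp_rot: [-0.0, -0.036, 0.999, -0.0]
ft_force: [-0.4, -0.6, -0.9]
finger_gap: 0.0622
grasp_force: 0.0
```

Run:
```python
from plan import *
p=nets(["down1","bar"],["scene","wrist"]);crl()
plan([(70,421,-15,140,-3.0)],v=50,va=10)
```

```text
scene down1 [([758, -218, 29], 0.95), ([589, 5, 59], 0.9), ([582, 82, 51], 0.83), ([591, -72, 59], 0.59), ([652, 269, 4], 0.47)]
scene bar [([432, -22, 21], 0.63)]
wrist down1 [([562, 96, 54], 0.97), ([574, 22, 54], 0.63), ([581, -53, 56], 0.57), ([744, -144, 4], 0.4), ([620, 279, 46], 0.31)]
wrist bar [([441, 42, 19], 0.87)]
cradle x,y,z -1.6 82.1 131.6 dyaw -0.01 gap 61.8 gf 0 ft [-0.2 -0.2 -0.2]
at [572.6  98.8 131.6] 94.1 gap 61.8 gf 0.0 t 60.2 q6 0.1
[[70, [16, -10, -1], [0, 0, 10.0]], [70, [14, -13, -1], [0, 0, 9.0]], [70, [11, -15, -1], [0, 0, 10.0]], [70, [9, -17, 0], [0, 0, 10.0]], [70, [6, -18, -1], [0, 0, 10.0]]]
[[70, [3, -19, -1], [0, 0, 9.0]], [70, [0, -19, -1], [0, 0, 10.0]], [70, [-4, -18, -1], [0, 0, 10.0]], [70, [-6, -18, -1], [0, 0, 9.0]], [70, [-10, -16, 0], [0, 0, 10.0]]]
end [421.4 -15.1 139.6] -2.9
```

step_arm --increments '[[70,[16,-10,-1],[0,0,10]],[70,[14,-13,-1],[0,0,9]],[70,[11,-15,-1],[0,0,10]],[70,[9,-17,-15],[0,0,10]],[70,[6,-18,-16],[0,0,10]]]'

```text
time_s: 60.8
ee_pos: [0.4965, 0.0413, 0.1663]
tcp_rot: [-0.0, 0.385, 0.923, -0.0]
ft_force: [0.3, 0.3, 1.3]
finger_gap: 0.0698
grasp_force: 0.0
```

step_arm --increments '[[70,[3,-19,-15],[0,0,9]],[70,[0,-19,-15],[0,0,10]],[70,[-4,-18,-1],[0,0,10]],[70,[-6,-18,-1],[0,0,9]],[70,[-10,-16,0],[0,0,10]]]'

```text
time_s: 61.42
ee_pos: [0.4212, -0.0154, 0.1982]
tcp_rot: [0.0, 0.727, 0.687, -0.0]
ft_force: [0.4, -1.0, -0.0]
finger_gap: 0.0701
grasp_force: 0.0
```

Run:
```python
from plan import *
def blue(p):
    h=p["color"].astype(int);m=((h[...,2]>1.5*h[...,0])&(h[...,2]>60)).astype(np.uint8);m=cv2.morphologyEx(m,cv2.MORPH_OPEN,np.ones((3,3)))
    n,l,st,ce=cv2.connectedComponentsWithStats(m)
    for i in range(1,n):
        if st[i,4]>500:
            b=cv2.boxPoints(cv2.minAreaRect(np.argwhere(l==i)[:,::-1].astype(np.float32)));X=w(p,b,.022)*1e3
            print(st[i].tolist(),X.round(0)[:,:2].tolist(),X.mean(0).round(1)[:2],[(int(np.linalg.norm(X[j]-X[j-1])),round(float(np.degrees(np.arctan2(*(X[j]-X[j-1])[[1,0]]))),1)) for j in(1,2)])
blue(viewer.get_image("wrist"));q=viewer.get_image("top");blue(q);print(cur()[1:])
```

```text
[256, 78, 39, 203, 7299] [[411.0, 85.0], [444.0, 83.0], [437.0, -113.0], [397.0, -111.0]] [422.3 -14.1] [(32, -3.2), (195, -92.1)]
(array([420.90675704, -15.68408657, 198.4757933 ]), np.float64(-3.1145630231349775))
```

step_arm --increments '[[60,[1,1,45],[0,0,0]],[60,[1,0,45],[0,0,0]],[60,[0,0,40],[0,0,0]],[60,[0,0,35],[0,0,0]],[60,[0,0,15],[0,0,0]]]'

```text
time_s: 62.15
ee_pos: [0.422, -0.0128, 0.0163]
tcp_rot: [-0.001, 0.724, 0.69, -0.001]
ft_force: [0.0, 1.3, 0.3]
finger_gap: 0.0598
grasp_force: 0.0
```

step_arm --increments '[[60,[0,0,10],[0,0,0]],[60,[0,0,5],[0,0,0]],[60,[0,0,0],[0,0,0]],[60,[0,0,0],[0,0,0]],[60,[0,0,0],[0,0,0]]]'

```text
time_s: 62.78
ee_pos: [0.4232, -0.0131, 0.0038]
tcp_rot: [0.0, 0.725, 0.689, 0.0]
ft_force: [0.5, 0.1, -0.7]
finger_gap: 0.06
grasp_force: 0.0
```

step_arm --increments '[[20,[0,0,0],[0,0,0]],[20,[0,0,0],[0,0,0]],[20,[0,0,0],[0,0,0]],[20,[0,0,0],[0,0,0]],[20,[0,0,0],[0,0,0]]]' --force 90

```text
time_s: 63.4
ee_pos: [0.423, -0.0131, 0.0039]
tcp_rot: [0.0, 0.725, 0.689, 0.0]
ft_force: [-1.6, 0.8, 5.5]
finger_gap: 0.034
grasp_force: 91.0
```

Run:
```python
from plan import *
s,P,a=cur();print(s["ft_force"])
plan([(20,P[0],P[1],140,a,1,30),(20,*cr(0,0),140,4.1,2,40),(20,*cr(0,0),90,4.1,2,25)])
```

```text
[-1.64807715  0.75401882  5.47950761]
at [423.  -13.1   3.9] -2.9 gap 34.0 gf 91.0 t 63.4 q6 1.59
[[20, [0, 0, -27], [0, 0, -0.0]], [20, [0, 0, -27], [0, 0, -0.0]], [20, [0, 0, -28], [0, 0, -0.0]], [20, [0, 0, -27], [0, 0, -0.0]], [20, [0, 0, -27], [0, 0, -0.0]]]
[[20, [0, 0, 0], [0, 0, 0]], [20, [10, 39, 0], [0, 0, -1.8]], [20, [8, 39, 0], [0, 0, -1.7]], [20, [7, 39, 0], [0, 0, -1.8]], [20, [6, 40, 0], [0, 0, -1.7]]]
[[20, [0, 0, 0], [0, 0, 0]], [20, [0, 0, 0], [0, 0, 0]], [20, [0, 0, 25], [0, 0, -0.0]], [20, [0, 0, 25], [0, 0, -0.0]], [20, [0, 0, 0], [0, 0, 0]]]
[[20, [0, 0, 0], [0, 0, 0]], [20, [0, 0, 0], [0, 0, 0]], [20, [0, 0, 0], [0, 0, 0]], [20, [0, 0, 0], [0, 0, 0]], [20, [0, 0, 0], [0, 0, 0]]]
end [580.3  17.2  89.9] 4.1
```

step_arm --increments '[[20,[0,0,-27],[0,0,0]],[20,[0,0,-27],[0,0,0]],[20,[0,0,-28],[0,0,0]],[20,[0,0,-27],[0,0,0]],[20,[0,0,-27],[0,0,0]]]'

```text
time_s: 64.03
ee_pos: [0.4225, -0.0131, 0.1397]
tcp_rot: [-0.0, 0.725, 0.689, -0.0]
ft_force: [0.6, 0.3, -3.8]
finger_gap: 0.0341
grasp_force: 90.4
```

step_arm --increments '[[20,[0,0,0],[0,0,0]],[20,[10,39,0],[0,0,-1.8]],[20,[8,39,0],[0,0,-1.7]],[20,[7,39,0],[0,0,-1.8]],[20,[7,40,0],[0,0,-1.7]]]'

```text
time_s: 64.65
ee_pos: [0.5806, 0.0184, 0.1371]
tcp_rot: [-0.001, 0.681, 0.732, -0.001]
ft_force: [-0.4, -1.0, -2.0]
finger_gap: 0.0338
grasp_force: 90.9
```

step_arm --increments '[[20,[0,0,0],[0,0,0]],[20,[0,0,0],[0,0,0]],[20,[0,0,25],[0,0,0]],[20,[0,0,25],[0,0,0]],[20,[0,0,0],[0,0,0]]]'

```text
time_s: 65.28
ee_pos: [0.5779, 0.0179, 0.0874]
tcp_rot: [-0.001, 0.682, 0.732, -0.001]
ft_force: [-0.0, 0.3, -2.3]
finger_gap: 0.0341
grasp_force: 91.1
```

Run:
```python
from plan import *
crl();p=viewer.get_image("wrist");rails(p)
h=p["color"].astype(int);m=((h[...,2]>1.5*h[...,0])&(h[...,2]>60))
v,u=np.nonzero(m);k=(u>200)&(u<350);print("blue rows",v[k].min(),v[k].max(),"top edge world",w(p,[(275,v[k].min())],.108),w(p,[(275,v[k].min())],.086), "cols at rows",[(r,int(np.nonzero(m[r])[0].min()),int(np.nonzero(m[r])[0].max())) for r in range(v[k].min()+5,v[k].min()+80,20) if m[r].any()])
print(cr(0,100),cr(0,101))
plan([(20,*cr(0,1),66,4.1,0,12),(20,*cr(0,1),59,4.1,2,4)])
```

```text
cradle x,y,z -2.0 1.1 87.4 dyaw -90.04 gap 34.1 gf 91 ft [-0.   0.3 -2.3]
red [134, 61, 19, 10, 158] cx -68.9 -60.3 [(-70, np.float64(95.9), np.float64(99.9))]
blue rows 46 398 top edge world [[0.57176037 0.11530658 0.108     ]] [[0.57150207 0.11825874 0.086     ]] cols at rows [(51, 221, 326), (71, 222, 325), (91, 223, 324), (111, 224, 324)]
(np.float64(572.8502555667314), np.float64(116.74407829309439)) (np.float64(572.7787581223987), np.float64(117.74151907602534))
at [578.9  18.   89.1] 4.1 gap 33.9 gf 91.1 t 65.3 q6 1.53
[[20, [0, 1, 12], [0, 0, -0.0]], [20, [0, 0, 11], [0, 0, -0.0]], [20, [0, 0, 4], [0, 0, -0.0]], [20, [0, 0, 3], [0, 0, -0.0]], [20, [0, 0, 0], [0, 0, 0]]]
[[20, [0, 0, 0], [0, 0, 0]], [20, [0, 0, 0], [0, 0, 0]], [20, [0, 0, 0], [0, 0, 0]], [20, [0, 0, 0], [0, 0, 0]], [20, [0, 0, 0], [0, 0, 0]]]
end [579.9  18.1  59.1] 4.1
```

step_arm --increments '[[20,[0,1,12],[0,0,0]],[20,[0,0,11],[0,0,0]],[20,[0,0,4],[0,0,0]],[20,[0,0,3],[0,0,0]],[20,[0,0,0],[0,0,0]]]'

```text
time_s: 65.95
ee_pos: [0.581, 0.0183, 0.0592]
tcp_rot: [-0.0, 0.681, 0.732, -0.0]
ft_force: [-1.1, 0.6, -3.2]
finger_gap: 0.0338
grasp_force: 91.3
```

step_arm --increments '[[20,[0,0,0],[0,0,0]],[20,[0,0,0],[0,0,0]],[20,[0,0,0],[0,0,0]],[20,[0,0,0],[0,0,0]],[20,[0,0,0],[0,0,0]]]'

```text
time_s: 66.58
ee_pos: [0.581, 0.0183, 0.0593]
tcp_rot: [0.0, 0.681, 0.732, 0.0]
ft_force: [-0.1, -0.8, -3.1]
finger_gap: 0.0339
grasp_force: 91.3
```

step_arm --increments '[[20,[0,0,1],[0,0,0]],[20,[0,0,0],[0,0,0]],[50,[0,0,0],[0,0,0]],[50,[0,0,0],[0,0,0]],[50,[0,0,0],[0,0,0]]]'

```text
time_s: 67.2
ee_pos: [0.5812, 0.0183, 0.0585]
tcp_rot: [0.0, 0.681, 0.732, 0.0]
ft_force: [0.9, 0.9, 0.1]
finger_gap: 0.0502
grasp_force: 0.0
```

step_arm --increments '[[50,[0,0,-15],[0,0,0]],[50,[0,0,-30],[0,0,0]],[50,[0,0,-40],[0,0,0]],[50,[0,0,-50],[0,0,0]],[50,[0,0,-30],[0,0,0]]]'

```text
time_s: 67.82
ee_pos: [0.5814, 0.0183, 0.2274]
tcp_rot: [0.001, 0.681, 0.732, 0.001]
ft_force: [-0.2, 0.2, 0.1]
finger_gap: 0.05
grasp_force: 0.0
```

step_arm --increments '[[50,[40,-45,0],[0,0,0]],[50,[40,-45,0],[0,0,0]],[50,[40,-45,0],[0,0,0]],[50,[40,-45,0],[0,0,0]],[50,[40,-30,0],[0,0,0]]]'

```text
time_s: 68.45
ee_pos: [0.3555, 0.2035, 0.2249]
tcp_rot: [0.0, 0.682, 0.732, 0.001]
ft_force: [0.8, 1.4, 0.0]
finger_gap: 0.0502
grasp_force: 0.0
```

Run:
```python
from plan import *
q=nets(["down1","up1","bar","scraper","chip1","cup","glue","sander","screwdriver"],["scene","top"]);print(cur()[1:])
h=q["color"].astype(int);m=((h[...,2]>1.5*h[...,0])&(h[...,2]>60)).astype(np.uint8)
n,l,st,ce=cv2.connectedComponentsWithStats(m)
for i in range(1,n):
    if st[i,4]>200:
        X=w(q,cv2.boxPoints(cv2.minAreaRect(np.argwhere(l==i)[:,::-1].astype(np.float32))),.076)*1e3;r=np.radians(CR[2]);d=X[:,:2]-CR[:2]
        print("bar cradle",np.c_[d@[np.cos(r),np.sin(r)],d@[-np.sin(r),np.cos(r)]].round(0).tolist())
# alu extents in cradle frame
m=((h.max(2)-h.min(2)<22)&(h.sum(2)>330)).astype(np.uint8)
ys=np.arange(-115,116,5)
for x in(-66,-62,-55,-40,40,50,58,62,66):
    u=px(q,[[*np.array(cr(x,y))/1e3,.054] for y in ys]).round().astype(int);print(x,[int(h[v,c].sum()) for c,v in u])
```

```text
scene down1 [([616, 6, 58], 0.92), ([762, -218, 32], 0.91), ([609, -80, 58], 0.78), ([604, 85, 51], 0.68)]
scene up1 [([324, 231, 16], 0.73), ([637, 50, 29], 0.64), ([685, -51, 19], 0.64), ([642, -19, 25], 0.61)]
scene bar [([592, 4, 77], 0.7)]
scene scraper [([632, 285, 50], 0.73)]
scene chip1 [([670, 92, 16], 0.72), ([584, -196, 11], 0.71), ([669, 0, 4], 0.7), ([682, -48, 20], 0.6), ([671, 41, 15], 0.55), ([643, 193, 16], 0.52)]
scene cup [([785, 79, 66], 0.9)]
scene glue [([791, -96, 84], 0.97), ([670, 91, 17], 0.64)]
scene sander [([341, -216, 23], 0.8), ([638, 55, 27], 0.54)]
scene screwdriver [([324, 230, 19], 0.88)]
top down1 [([553, 102, 56], 0.97), ([558, 18, 53], 0.93), ([746, -212, 31], 0.82), ([563, -62, 56], 0.7), ([796, 90, 54], 0.31)]
top up1 [([553, 57, 25], 0.91), ([556, -25, 29], 0.66)]
top bar [([578, 19, 79], 0.76), ([670, 47, 18], 0.7), ([685, 20, 7], 0.5), ([764, -78, 95], 0.46)]
top scraper [([617, 289, 73], 0.92)]
top chip1 [([671, -49, 26], 0.66), ([579, -191, 11], 0.55), ([635, 195, 10], 0.5), ([668, 47, 18], 0.48)]
top cup [([800, 91, 54], 0.86)]
top glue [
[... 1735 characters left out ...]
0, 421, 444, 451, 426, 447, 449, 446, 447, 438, 435, 453, 476, 494, 447, 481, 464, 460, 453, 455, 495, 451, 458, 472, 420, 483, 458, 423, 485, 473, 478, 485, 457, 479, 450, 490, 507, 435, 483, 477, 465, 485, 455, 531, 441]
62 [249, 291, 276, 250, 208, 318, 309, 303, 304, 302, 309, 294, 308, 316, 303, 307, 297, 309, 310, 286, 300, 349, 298, 304, 330, 168, 165, 128, 157, 109, 318, 311, 296, 307, 227, 172, 160, 217, 155, 256, 335, 315, 271, 185, 330, 354, 485]
66 [264, 321, 275, 298, 276, 311, 321, 319, 323, 317, 322, 333, 337, 326, 316, 318, 315, 319, 318, 315, 322, 314, 319, 319, 325, 216, 189, 200, 206, 184, 312, 328, 322, 323, 287, 206, 186, 195, 219, 186, 326, 322, 255, 247, 200, 355, 483]
```

```bash
python3 -c "
from station import order
print(order.close_job())"
```

```text
the job is handed in; nothing more can be done
None
```

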